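Make up two reagent kits in wooden carriers

ROBOT

A 6-joint arm with a two-finger parallel gripper is mounted at the origin on a cart in front of the work surface, level with it; the furniture and walls round the work are solid. World frame = base frame: x ahead of the robot, y to its left, z up, the work surface at z = 0. Lengths are in m, angles in rad, forces in N, time in s.
With the tool pointing down it reaches from about 0.4 to 0.925 m from the base axis. Payload 3.4 kg.
Tool frame: the origin (TCP) lies at the very end of the fingers, on their centre line; the grasp point (between the pads) lies 19 mm behind it; z points along the fingers, y is the line along which they close (so a half turn about z gives the same grasp; the last joint's range is limited). The gripper opens to 85 mm and grips with 20 to 120 N. Pads are 22 mm wide; open, the fingers measure 114 mm over their backs; the gripper's body (76 mm by 85 mm) begins 54 mm behind the grasp point. The pads swing forward as they close: fully open they stand 13 mm farther back than shut.
Start: joints at [-1.23, 0.307, 1.506, -0, 1.328, -0.073], TCP at [0.232, -0.526, 0.231] pointing down, gripper open.
Joint ranges: [-3.12, 3.12], [-1.05, 2.28], [0.14, 2.33], [-1.42, 4.57], [0.1, 2.73], [-2.68, 2.68]. Speed limits (rad/s): [2.57, 2.57, 3.14, 3.14, 3.14, 3.14].

INTERFACE

Orientations are given as a unit quaternion [w, x, y, z].
In Python, from station import env, snapshot gives the robot as it stands.
- The arm moves only by the shell command python3 -m inch 'ROWS' [OPENING] [FORCE]. ROWS is JSON, a list of rows, each an object with "linear": the shift along the tool's x, y, z in m, a list of three; "roll": the turn about the tool's z in rad. In form: [{"linear": [x, y, z], "roll": roll}, ...]. A call has 1 to 10 rows; each row shifts and turns the commanded pose from where the row before left it, along the tool's axes as they then stand; what a row does not reach is not made up. A row lasts 1/12 s, in which the tool goes at most 41.7 mm and 7.16 degrees, less where a joint would pass 70% of its speed; a pose out of reach is approached as far as the arm can. A call with a gripper value outside its range is refused whole. OPENING is the opening, from 0 (shut) to 1 (fully open), set as the call begins (- or left out, the last holds). The fingers move at their own pace and stop on an object; FORCE is the grip in N (left out, the last holds). Time passes only in rows, so rows that do not move let the fingers close. It gives the time, the measured TCP pose, the force, the opening and the grip force at its end, in the units of the state.
- env.get_obs(): the state, without advancing time (a new reading comes with each control period).
- snapshot(name): name is "scene" or "top" or "wrist"; returns a dict with "image" (384x512x3 uint8, blue, green, red), "K" (3x3 intrinsics, pixels), "world_to_cam" (4x4, takes a point from world to camera coordinates). Camera axes: x right, y up, looking along -z (the intrinsics and any distortion apply to the point x, -y, -z); pixel columns grow to the right and rows downward; lengths in m; the calibration is good to about 2 mm. A picture is of the moment at which its call begins. There is no depth.
- env.finish_job(): hands the job in; it is judged then, once.
The state is a dict: "t": time; "qpos": joint angles; "qd": joint speeds; "tau": joint torques, N m; "tcp_pos": TCP position; "eef_rot": TCP orientation; "contact_force": force on the tool from outside, world axes, zero at the start; "ft_torque": the same for the moment, N m; "gripper_width": finger opening in m; "grip_force": force on a finger pad.
Only numpy, scipy, OpenCV 4.12 (cv2) and the standard library are available. Lean on these libraries where they do the work, as an engineer would, in place of code of your own. Each camera call takes 0.05 s, during which the arm holds its last target. There are 200 camera calls.

TASK

Make up the two reagent kits from the bottles standing on the worktop. The carrier with three wells gets the jar of grey powder, the amber dropper bottle with the red rubber stopper and the clear vial with the green cap; the carrier with two wells gets the squat brown bottle and the slim brown vial, both black-capped. Set each one down gently, upright and right down in the well of its own size, without dropping or tipping any over, and leave the tall brown bottle and the open amber jar standing where they are.

Things in the scene. Friction and masses are not known exactly. Their poses are not given: they have to be found in the camera images.
- carrier_three: fixed wooden carrier, 100x222 mm, THREE wells in a row. Origin: centre of underside, on the worktop; y along the row, x across, z up; yaw within 0.25 rad. Top 26 mm high, end boards 36, well floors 10. Wells at x=0: y=+64 mm (53 mm wide, grey jar), y=0 (39 mm, dropper bottle), y=-64 mm (31 mm, green-capped vial); each mouth flares by 5 mm all round (45 deg, 5 mm deep).
- carrier_two: fixed wooden carrier of the same make and heights, 100x160 mm, TWO wells in a row. Origin: centre of underside, on the worktop; y along the row, x across, z up; yaw within 0.25 rad. Wells at x=0: y=+36 mm (49 mm wide, squat brown bottle), y=-36 mm (27 mm, slim brown vial); mouths flare by 5 mm.
- stand_stirrer: fixed lab stand to keep clear of, between the two sides of the worktop. Origin near the middle of its base (y -85 to +115 mm, 19 mm high); its 15 mm upright rod, 1 m tall, is 116 mm in +x and 48 mm in +y from the origin; from the rod a clamp at 570 mm and a motor above 650 mm reach 200 mm to -y. A lab jack 127 mm high stands on the base, to y = +106 mm.
- jar_grey: round glass jar of grey powder without a cap, 46 mm across at the body and 47 at the rim, 46 mm tall, solid to the grip. Origin at the centre of its underside, z up; stands upright on the worktop at the start.
- dropper: small amber bottle with a red rubber stopper, 33 mm across, 76 mm tall; body straight up to about 40 mm, then a narrow neck 16 mm wide. Grip the body. Origin at the centre of its underside, z up; stands upright on the worktop at the start.
- vial_green: small clear vial of white powder with a dark green cap, 25 mm across, 58 mm tall; body straight up to about 40 mm. Origin at the centre of its underside, z up; stands upright on the worktop at the start.
- brown_low: squat brown bottle with a black cap, 43 mm across, 96 mm tall; body straight up to about 50 mm, then a narrow neck 21 mm wide. Grip the body. Origin at the centre of its underside, z up; stands upright on the worktop at the start.
- vial_in: slim brown vial with a black cap, 21 mm across, 80 mm tall; body straight up to about 55 mm. Origin at the centre of its underside, z up; stands upright on the worktop at the start.
- brown_tall: tall slim-necked brown bottle with a black cap, 39 mm across, 125 mm tall: belongs to neither kit, stays where it stands. Origin at the centre of its underside, z up; stands upright on the worktop at the start.
- jar_brown: wide-mouthed amber jar without a cap, 35 mm across, 56 mm tall: belongs to neither kit, stays where it stands. Origin at the centre of its underside, z up; stands upright on the worktop at the start.

How it is judged:
At the end, for the whole second after the job is handed in: All five stand released and still in their own wells: origins within 8 mm of the well centre along both carrier axes and 4 mm of the well floor, tilt under 0.12 rad, slower than 0.02 m/s; the tall brown bottle and open amber jar upright within 30 mm of where they stood (x of jar_grey in the frame of carrier_three between -0.008 and 0.008 m and y of jar_grey in the frame of carrier_three between 0.056 and 0.072 m and z of jar_grey in the frame of carrier_three between 0.006 and 0.014 m and angle between each of jar_grey, dropper, vial_green, brown_low, vial_in, brown_tall, jar_brown's own z axis and vertical below 0.12 rad and linear speed of each of jar_grey, dropper, vial_green, brown_low, vial_in below 0.02 m/s and x of dropper in the frame of carrier_three between -0.008 and 0.008 m and y of dropper in the frame of carrier_three between -0.008 and 0.008 m and z of dropper in the frame of carrier_three between 0.006 and 0.014 m and x of vial_green in the frame of carrier_three between -0.008 and 0.008 m and y of vial_green in the frame of carrier_three between -0.072 and -0.056 m and z of vial_green in the frame of carrier_three between 0.006 and 0.014 m and x of brown_low in the frame of carrier_two between -0.008 and 0.008 m and y of brown_low in the frame of carrier_two between 0.028 and 0.044 m and z of brown_low in the frame of carrier_two between 0.006 and 0.014 m and x of vial_in in the frame of carrier_two between -0.008 and 0.008 m and y of vial_in in the frame of carrier_two between -0.044 and -0.028 m and z of vial_in in the frame of carrier_two between 0.006 and 0.014 m and distance of each of brown_tall, jar_brown from where it was at the start of the episode below 0.03 m); the robot touches nothing.
It fails at once if the tall brown bottle or the open amber jar is pushed more than 30 mm away or knocked over (distance of any of brown_tall, jar_brown from where it was at the start of the episode above 0.03 m or angle between any of brown_tall, jar_brown's own z axis and vertical above 0.5 rad).
It fails at once if a bottle, jar or vial is tipped over (more than about 57 degrees) (angle between any of jar_grey, dropper, vial_green, brown_low, vial_in's own z axis and vertical above 1 rad).
It fails at once if a bottle, jar or vial is dropped (falls free of the fingers faster than 0.6 m/s, a drop of about 2 cm) ((linear speed of jar_grey above 0.6 m/s and contact force between the fingers and jar_grey below 0.05 N) or (linear speed of dropper above 0.6 m/s and contact force between the fingers and dropper below 0.05 N) or (linear speed of vial_green above 0.6 m/s and contact force between the fingers and vial_green below 0.05 N) or (linear speed of brown_low above 0.6 m/s and contact force between the fingers and brown_low below 0.05 N) or (linear speed of vial_in above 0.6 m/s and contact force between the fingers and vial_in below 0.05 N)).
It also fails if it takes over 144 s, if anything falls off the work surface, if the arm or the gripper's body presses on something with over 40 N, if the wrist force passes 120 N, or if a joint passes its speed limit or range.

## Working session

There is one attempt and no reset: what is moved stays moved. The work goes in short steps, Python scripts to look and compute and a shell command to move; the robot and the scene stay as the last step left them, time stands still between calls to the robot, and variables do not carry over. Pictures are saved under pics/ and viewed, at most 14 in all, crops included, and the job is handed in when it is done.

```bash
mkdir -p pics; ls; python3 - <<'E'
from station import env, snapshot
import cv2,pickle
o=env.get_obs();print({k:o[k] for k in('t','tcp_pos','eef_rot','gripper_width')})
for n in('scene','top','wrist'):
    s=snapshot(n);cv2.imwrite(f'pics/{n}0.png',s['image']);pickle.dump(s,open(f'{n}0.pkl','wb'));print(n,s['K'],s['world_to_cam'],[k for k in s])
    cv2.imwrite(f'pics/{n}0b.png',cv2.resize(s['image'],(800,600),interpolation=cv2.INTER_CUBIC))
E
```

```text
pics
{'t': 0.0, 'tcp_pos': array([ 0.23145861, -0.52557734,  0.23037338]), 'eef_rot': array([-1.02118848e-03,  9.78566860e-01,  2.05926782e-01, -1.35552601e-04]), 'gripper_width': 0.08557593639575974}
scene [[498.63609094   0.         257.0451702 ]
 [  0.         498.63609094 194.04849946]
 [  0.           0.           1.        ]] [[-0.83215782 -0.55447406 -0.00847762  0.53054404]
 [ 0.4001563  -0.61100029  0.68304728 -0.2162598 ]
 [-0.38391183  0.56501076  0.73032496 -1.19794588]
 [ 0.          0.          0.          1.        ]] ['image', 'K', 'world_to_cam']
top [[482.21929593   0.         251.93668178]
 [  0.         482.21929593 185.18658854]
 [  0.           0.           1.        ]] [[-0.32766697 -0.9447802   0.00497285  0.24828824]
 [ 0.91104185 -0.31456286  0.26655761 -0.50080658]
 [-0.25027407  0.0918726   0.96380616 -1.10678894]
 [ 0.          0.          0.          1.        ]] ['image', 'K', 'world_to_cam']
wrist [[295.80042596   0.         258.66964075]
 [  0.         295.80042596 190.42998498]
 [  0.           0.           1.        ]] [[ 0.40351314 -0.91497108 -0.00225052 -0.57310415]
 [ 0.86922746  0.38410535 -0.3112984   0.03999486]
 [ 0.28569347  0.12365678  0.95030955 -0.38267131]
 [ 0.          0.          0.          1.        ]] ['image', 'K', 'world_to_cam']
```

View pics/top0b.png

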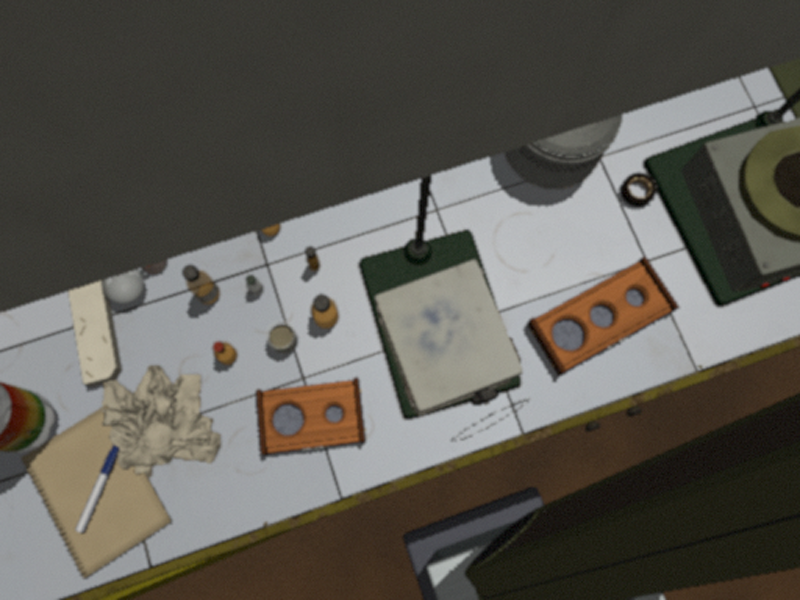

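View pics/scene0b.png

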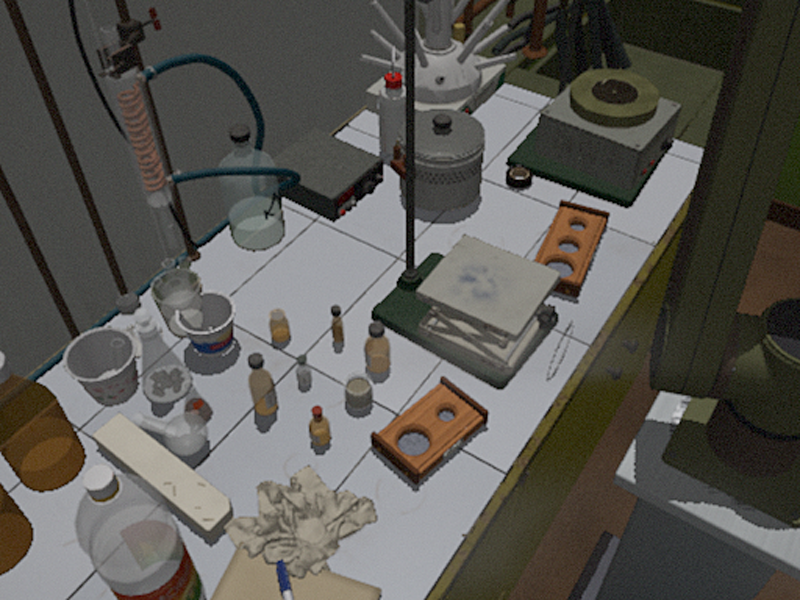

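The top view shows the bottles left of the stand (raw px about 125–210, 145–235), carrier_two at about (200,267) and carrier_three at about (385,203). The scene view shows the same things. I'll enlarge both.

```bash
cat > h.py <<'E'
import numpy as np,cv2,pickle
from scipy.optimize import least_squares
def crop(s,x0,y0,x1,y1,f,name,step=10):
    im=cv2.resize(s['image'][y0:y1,x0:x1],None,fx=f,fy=f,interpolation=cv2.INTER_CUBIC)
    im=cv2.convertScaleAbs(im,alpha=1.3)
    for x in range(-(-x0//step)*step,x1,step):
        cv2.line(im,((x-x0)*f,0),((x-x0)*f,6),(0,0,255),1);cv2.putText(im,str(x),((x-x0)*f-10,18),0,.4,(255,0,0),1)
    for y in range(-(-y0//step)*step,y1,step):
        cv2.line(im,(0,(y-y0)*f),(6,(y-y0)*f),(0,0,255),1);cv2.putText(im,str(y),(8,(y-y0)*f+4),0,.4,(255,0,0),1)
    cv2.imwrite('pics/'+name,im)
def proj(s,P):
    P=np.atleast_2d(P);c=P@s['world_to_cam'][:3,:3].T+s['world_to_cam'][:3,3]
    q=np.c_[c[:,0],-c[:,1],-c[:,2]]@s['K'].T
    return q[:,:2]/q[:,2:]
def plane(s,u,v,z):
    d=np.linalg.solve(s['K'],[u,v,1.]);d=np.array([d[0],-d[1],-d[2]])
    R=s['world_to_cam'][:3,:3];c=-R.T@s['world_to_cam'][:3,3];d=R.T@d
    return c+d*(z-c[2])/d[2]
def tri(obs): # [(s,u,v),...] 
    f=lambda p:np.concatenate([proj(s,p)[0]-[u,v] for s,u,v in obs])
    r=least_squares(f,[.6,0,.05]);return r.x,np.abs(r.fun).max()
E
python3 - <<'E'
from h import *
t=pickle.load(open('top0.pkl','rb'));s=pickle.load(open('scene0.pkl','rb'))
crop(t,115,140,240,300,3.75 and 4,'a1.png') 
crop(t,110,138,242,238,6,'t_b.png');crop(s,150,185,320,310,4,'s_b.png')
a=cv2.imread('pics/t_b.png');
E
```

```text
(no output)
```

View pics/t_b.png

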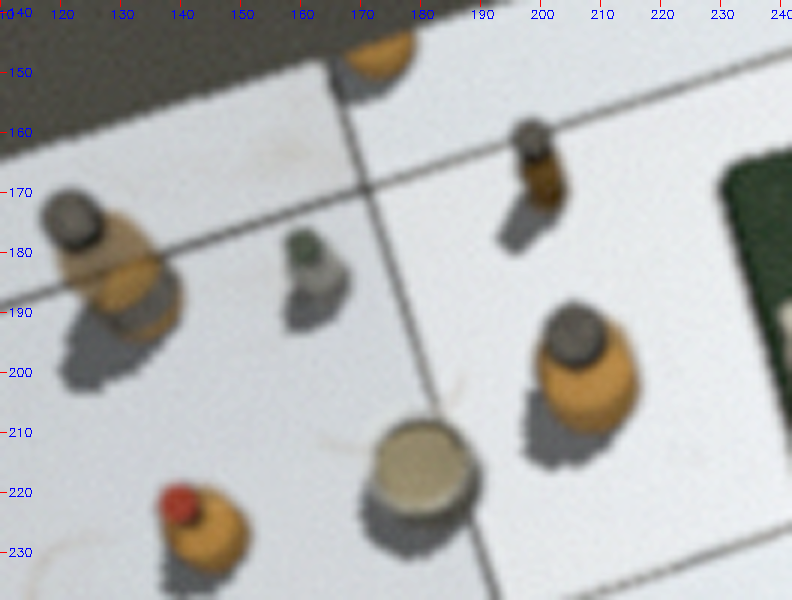

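View pics/s_b.png

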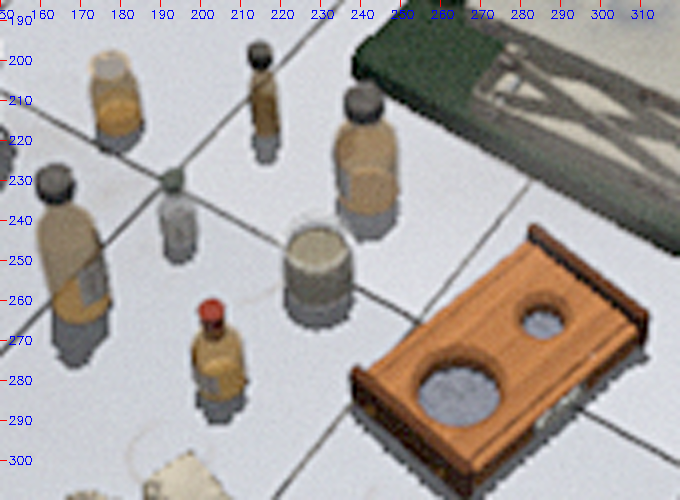

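Cap tops read (top | scene): brown_low (205,192.5)|(240.5,207); vial_in (198,160)|(214.5,197); vial_green (160,178)|(193,227.5); dropper (139,221)|(202.5,261); jar rim (180,215)|(229,243); brown_tall (121,173.5)|(164,228). Next the carriers.

```bash
python3 - <<'E'
from h import *
t=pickle.load(open('top0.pkl','rb'));s=pickle.load(open('scene0.pkl','rb'))
for n,a,b in[('brown_low',(205,192.5),(240.5,207)),('vial_in',(198,160),(214.5,197)),('vial_green',(160,178),(193,227.5)),('dropper',(139,221),(202.5,261)),('jar_grey',(180,215),(229,243)),('brown_tall',(121,173.5),(164,228))]:
    p,e=tri([(t,*a),(s,*b)]);print(n,p.round(4),e.round(2))
print('jar_brown',plane(s,177,201,.056))
A=[(t,335,160,437,242,5,'m1.png'),(t,162,238,238,296,5,'m2.png'),(s,335,125,395,192,5,'m3.png'),(s,235,238,315,312,5,'m4.png')]
for a in A: crop(*a)
M=np.zeros((800,930,3),np.uint8)
for k,(x,y) in enumerate([(0,0),(0,412),(515,0),(515,345)]):
    i=cv2.imread(f'pics/m{k+1}.png');M[y:y+i.shape[0],x:x+i.shape[1]]=i[:800-y,:930-x]
M=cv2.resize(M,(697,600),interpolation=cv2.INTER_AREA);cv2.imwrite('pics/mm.png',M)
E
```

```text
brown_low [0.5635 0.1841 0.1044] 0.17
vial_in [0.6535 0.1753 0.0799] 0.38
vial_green [0.6449 0.277  0.0652] 0.33
dropper [0.5546 0.352  0.0802] 0.28
jar_grey [0.5455 0.2592 0.0526] 0.47
brown_tall [0.662  0.3533 0.1303] 0.58
jar_brown [0.74129626 0.22415301 0.056     ]
```

View pics/mm.png

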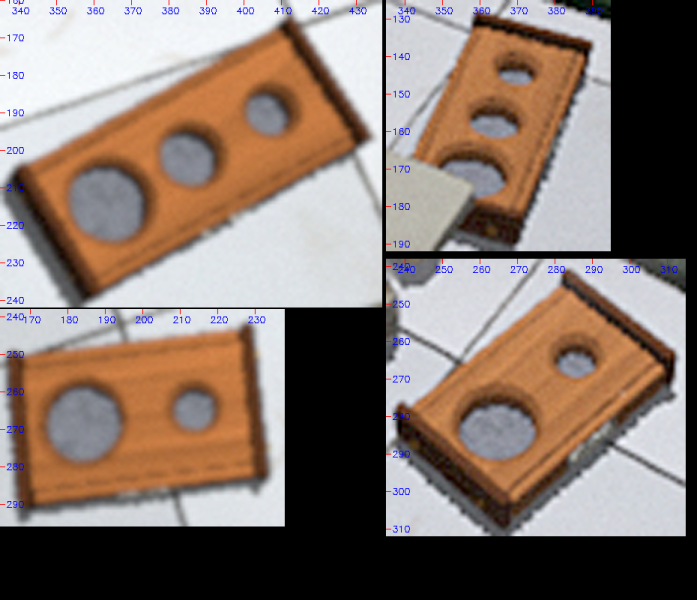

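The carrier crops give well mouths (top): C3 (364.9,213.3), (386.2,201.6), (407.3,189.3); C2 (184.7,268.1), (214,264.1). Now compute poses and the wrist camera's offset.

```bash
python3 - <<'E'
from h import *
t=pickle.load(open('top0.pkl','rb'));s=pickle.load(open('scene0.pkl','rb'));w=pickle.load(open('wrist0.pkl','rb'))
for n,uv in[('c3',[(364.9,213.3),(386.2,201.6),(407.3,189.3)]),('c2',[(184.7,268.1),(214,264.1)])]:
    print(n,np.array([plane(t,*q,.026) for q in uv]).round(4))
print('scene c2',plane(s,264.9,281.7,.026),plane(s,285.9,264.1,.026),'c3',plane(s,364.1,157,.026),plane(s,369.7,142.9,.026))
print('tri',tri([(t,184.7,268.1),(s,264.9,281.7)]),tri([(t,214,264.1),(s,285.9,264.1)]),tri([(t,386.2,201.6),(s,364.1,157)]),tri([(t,407.3,189.3),(s,369.7,142.9)]))
print('rod',plane(t,267,160,.02))
R=w['world_to_cam'][:3,:3];c=-R.T@w['world_to_cam'][:3,3];print('cam',c,'look',-R[2])
for n,a,b,z in[('brown_low',(205,192.5),(240.5,207),.096),('vial_in',(198,160),(214.5,197),.08),('vial_green',(160,178),(193,227.5),.058),('dropper',(139,221),(202.5,261),.076),('jar_grey',(180,215),(229,243),.046),('brown_tall',(121,173.5),(164,228),.125)]:
    print(n,plane(t,*a,z).round(4),plane(s,*b,z).round(4))
E
```

```text
c3 [[ 0.405  -0.1749  0.026 ]
 [ 0.4152 -0.2369  0.026 ]
 [ 0.4271 -0.2999  0.026 ]]
c2 [[0.4224 0.2878 0.026 ]
 [0.4084 0.2182 0.026 ]]
scene c2 [0.42178501 0.28998734 0.026     ] [0.4066113  0.21982945 0.026     ] c3 [ 0.41336468 -0.23281647  0.026     ] [ 0.42636278 -0.29945733  0.026     ]
tri (array([0.42289204, 0.28813492, 0.02265455]), np.float64(0.03064616830738487)) (array([0.40819987, 0.21812872, 0.02301875]), np.float64(0.234231369388624)) (array([ 0.41572992, -0.2390274 ,  0.02012477]), np.float64(0.11614242062148605)) (array([ 0.42702485, -0.30035137,  0.02514368]), np.float64(0.11889384634491762))
rod [0.61766487 0.00764329 0.02      ]
cam [ 0.30581713 -0.49241606  0.37481675] look [-0.28569347 -0.12365678 -0.95030955]
brown_low [0.5663 0.1843 0.096 ] [0.5676 0.178  0.096 ]
vial_in [0.6544 0.1756 0.08  ] [0.6523 0.1752 0.08  ]
vial_green [0.6481 0.278  0.058 ] [0.6482 0.2727 0.058 ]
dropper [0.5564 0.3529 0.076 ] [0.556  0.3497 0.076 ]
jar_grey [0.546  0.2593 0.046 ] [0.55   0.2555 0.046 ]
brown_tall [0.6654 0.3547 0.125 ] [0.6638 0.3502 0.125 ]
```

Wells sit 62–72 mm apart as specified, so the positions are sound. Moving out, with a look at carrier_three on the way.

```bash
python3 -m inch '[{"linear":[0,0,0],"roll":0.104},{"linear":[0,0,0],"roll":0.104},{"linear":[0,0,0],"roll":0.104},{"linear":[0,0,0],"roll":0.103},{"linear":[0.015,-0.035,0],"roll":0},{"linear":[0.015,-0.035,0],"roll":0},{"linear":[0.015,-0.035,0],"roll":0},{"linear":[0.015,-0.035,0],"roll":0},{"linear":[0.015,-0.035,0],"roll":0}]' 1 40
python3 -m inch '[{"linear":[0.018,-0.035,0],"roll":0},{"linear":[0.018,-0.035,0],"roll":0},{"linear":[0.018,-0.035,0],"roll":0},{"linear":[0,0,0],"roll":0},{"linear":[0,0,0],"roll":0}]'
python3 - <<'E'
from station import env,snapshot
from h import *
o=env.get_obs();print(o['t'],o['tcp_pos'],o['eef_rot'])
s=snapshot('wrist');pickle.dump(s,open('w3.pkl','wb'));crop(s,0,0,512,384,1,'w3.png',50)
E
```

```text
t: 0.9
tcp_pos: [0.3068, -0.3495, 0.231]
eef_rot: [-0.0, 1.0, -0.001, -0.0]
contact_force: [1.3, -0.4, -0.4]
gripper_width: 0.0859
grip_force: 0.0
t: 1.32
tcp_pos: [0.3613, -0.2442, 0.2313]
eef_rot: [-0.0, 1.0, 0.002, -0.0]
contact_force: [-0.2, -1.1, 0.1]
gripper_width: 0.0856
grip_force: 0.0
1.3167 [ 0.36126824 -0.24423273  0.23125325] [-8.02473703e-05  9.99997034e-01  2.42869280e-03 -1.64627524e-04]
```

View pics/w3.png

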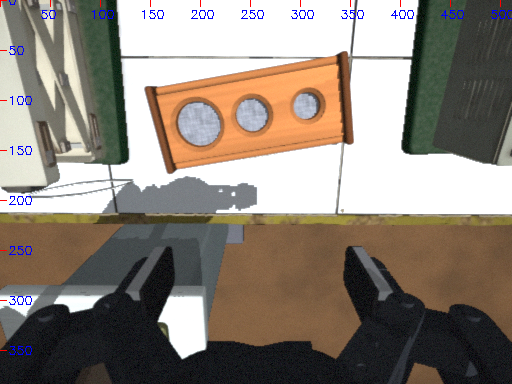

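Carrier_three's well mouths are at about (200,124), (253,113.5) and (307,103.5). Refine with a threshold and move on over the bottles.

```bash
cat >> h.py <<'E'
def wells(s,seeds):
    hsv=cv2.cvtColor(s['image'],cv2.COLOR_BGR2HSV);m=(hsv[...,1]<90).astype(np.uint8)
    n,l,st,ce=cv2.connectedComponentsWithStats(m)
    out=[]
    for u,v in seeds:
        k=l[int(v),int(u)];out.append((st[k][2:5],ce[k].round(1),plane(s,*ce[k],.012).round(4)))
    return out
E
python3 - <<'E'
from h import *
s=pickle.load(open('w3.pkl','rb'))
for r in wells(s,[(200,124),(253,114),(307,104)]):print(*r)
for q in [(200,124),(253,113.5),(307,103.5)]:print(plane(s,*q,.026))
E
python3 -m inch '[{"linear":[0.01,-0.035,0],"roll":0},{"linear":[0.01,-0.04,-0.005],"roll":0},{"linear":[0.01,-0.04,-0.005],"roll":0},{"linear":[0.01,-0.04,-0.005],"roll":0},{"linear":[0.01,-0.04,-0.005],"roll":0},{"linear":[0.01,-0.04,-0.005],"roll":0},{"linear":[0.01,-0.04,-0.005],"roll":0},{"linear":[0.01,-0.04,-0.005],"roll":0},{"linear":[0.01,-0.04,-0.005],"roll":0},{"linear":[0.01,-0.04,-0.005],"roll":0}]'
python3 -m inch '[{"linear":[0.01,-0.035,0],"roll":0},{"linear":[0.01,-0.035,-0.005],"roll":0},{"linear":[0.01,-0.03,0],"roll":0},{"linear":[0,0,0],"roll":0},{"linear":[0,0,0],"roll":0}]'
python3 - <<'E'
from station import env,snapshot
from h import *
o=env.get_obs();print(o['t'],o['tcp_pos'],o['eef_rot'])
s=snapshot('wrist');pickle.dump(s,open('wA.pkl','wb'));cv2.imwrite('pics/wAr.png',s['image']);crop(s,0,0,512,384,1,'wA.png',50)
E
```

```text
[  43   45 1506] [199.  123.2] [ 0.4078 -0.1707  0.012 ]
[ 32  33 845] [251.8 114.3] [ 0.4185 -0.2343  0.012 ]
[ 26  27 539] [305.7 105.3] [ 0.4292 -0.298   0.012 ]
[ 0.40820446 -0.17462171  0.026     ]
[ 0.42033547 -0.23603305  0.026     ]
[ 0.43166758 -0.29728674  0.026     ]
t: 2.2
tcp_pos: [0.462, 0.1489, 0.2766]
eef_rot: [0.0, 1.0, -0.001, 0.0]
contact_force: [0.7, -0.2, 0.9]
gripper_width: 0.0854
grip_force: 0.0
t: 2.62
tcp_pos: [0.4923, 0.2484, 0.2805]
eef_rot: [0.001, 1.0, -0.0, -0.0]
contact_force: [-0.2, -0.5, 0.0]
gripper_width: 0.0854
grip_force: 0.0
2.6167 [0.49232693 0.248427   0.28052621] [ 5.43079493e-04  9.99999818e-01 -1.14669892e-05 -2.61182407e-04]
```

View pics/wA.png

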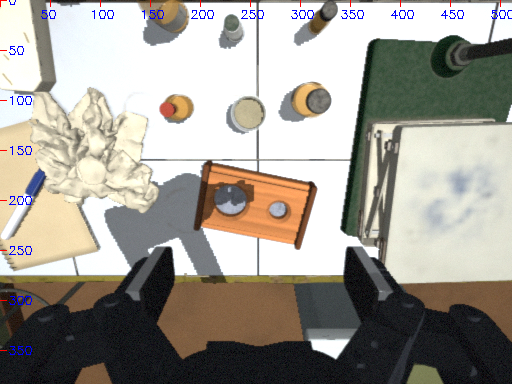

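The wrist view shows dropper stopper (167,109), jar rim (248.5,113), brown_low cap (319,98), green cap (232,21), C2 wells (231,198) and (278,209.5).

```bash
python3 - <<'E'
from h import *
t=pickle.load(open('top0.pkl','rb'));s=pickle.load(open('scene0.pkl','rb'));w=pickle.load(open('wA.pkl','rb'))
for n,a,b,c,z in[('brown_low',(205,192.5),(240.5,207),(319,98),.096),('vial_in',(198,160),(214.5,197),(328,10),.08),('vial_green',(160,178),(193,227.5),(232,20),.058),('dropper',(139,221),(202.5,261),(167,109),.076),('jar_grey',(180,215),(229,243),(248.5,113),.046)]:
    print(n,'wr',plane(w,*c,z)[:2].round(4),'top',plane(t,*a,z)[:2].round(4),'tw',*tri([(t,*a),(w,*c)]),'tsw',*tri([(t,*a),(s,*b),(w,*c)]))
for q in [(231,198),(278,209.5)]:print(plane(w,*q,.012),plane(w,*q,.02))
crop(w,130,0,360,130,3,'wA2.png')
E
```

```text
brown_low wr [0.5687 0.1856] top [0.5663 0.1843] tw [0.56853677 0.18413595 0.08828697] 0.06813930783638966 tsw [0.56788427 0.1850397  0.09812101] 1.7378332996283916
vial_in wr [0.6543 0.1788] top [0.6544 0.1756] tw [0.6572079  0.1762833  0.06833265] 0.5732473596165448 tsw [0.65415486 0.1779094  0.07965992] 1.1739032848340116
vial_green wr [0.6498 0.2789] top [0.6481 0.278 ] tw [0.65247605 0.27980043 0.04511197] 0.27159839067996927 tsw [0.6478623  0.27797144 0.06403552] 1.45183009558761
dropper wr [0.5563 0.354 ] top [0.5564 0.3529] tw [0.55635525 0.35337875 0.0774109 ] 0.3157555791901814 tsw [0.55605517 0.35262849 0.07936601] 0.9154822529117155
jar_grey wr [0.5501 0.2622] top [0.546  0.2593] tw [0.54931531 0.26216206 0.03169673] 0.7152840868380963 tsw [0.54917212 0.26091453 0.04885655] 1.2303208836063675
[0.42597479 0.29051489 0.012     ] [0.42883248 0.28972514 0.02      ]
[0.40767971 0.22050399 0.012     ] [0.41089195 0.22107099 0.02      ]
```

View pics/wA2.png

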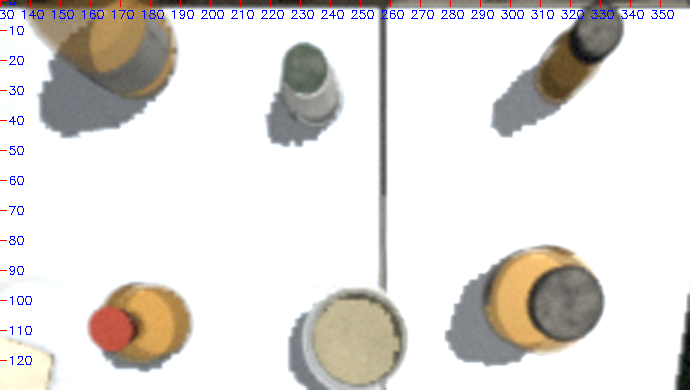

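Three views agree to within 3 mm. Targets: brown_low (.567,.185), vial_in (.654,.178), vial_green (.649,.278), dropper (.556,.353), jar (.549,.261). C2 wells (.424,.289) and (.409,.219) with yaw −.205; C3 wells (.407,−.173), (.418,−.236), (.429,−.299) with yaw .175. Vial_in goes first.

```bash
python3 -m inch '[{"linear":[0.028,0.014,0.02],"roll":0},{"linear":[0.032,0.014,0.03],"roll":0},{"linear":[0.032,0.014,0.03],"roll":0},{"linear":[0.035,0.014,0.02],"roll":0},{"linear":[0.035,0.014,0.02],"roll":0},{"linear":[0,0,0],"roll":0},{"linear":[0,0,0],"roll":0}]' 0.6 30
python3 - <<'E'
from station import env,snapshot
from h import *
o=env.get_obs();print(o['t'],o['tcp_pos'],o['eef_rot'],o['gripper_width'])
s=snapshot('wrist');pickle.dump(s,open('wB.pkl','wb'));crop(s,100,50,420,290,2,'wB.png',20)
for p in[(.654,.178,.08),(.654,.178,.0)]:print(proj(s,p))
E
```

```text
t: 3.25
tcp_pos: [0.6454, 0.1778, 0.1652]
eef_rot: [0.001, 1.0, -0.003, -0.002]
contact_force: [-0.7, 0.2, 0.1]
gripper_width: 0.0514
grip_force: 0.0
3.25 [0.64537153 0.17775503 0.16517516] [ 8.35684879e-04  9.99992921e-01 -2.76020138e-03 -2.41678417e-03] 0.051373010139818834
[[259.69060282 186.58004605]]
[[259.36983111 163.84711113]]
```

View pics/wB.png

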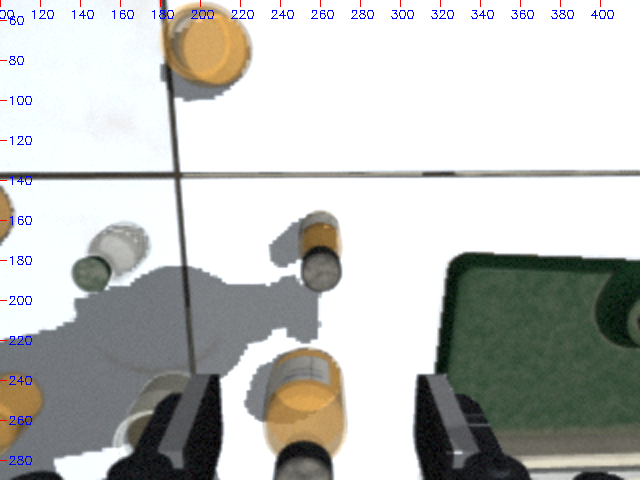

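Vial_in's cap is at (260.5,184.5), against (259.7,186.6) predicted: about 1.5 mm further in x. Descend and grip.

```bash
python3 -m inch '[{"linear":[0.005,0,0.01],"roll":0},{"linear":[0.005,0,0.02],"roll":0},{"linear":[0,0,0.02],"roll":0},{"linear":[0,0,0.02],"roll":0},{"linear":[0,0,0],"roll":0},{"linear":[0,0,0],"roll":0}]'
python3 - <<'E'
from h import *
s=pickle.load(open('wB.pkl','rb'));print(plane(s,260.5,184.5,.08),'green',plane(s,146,187,.058),plane(s,158.5,171,0),'jarbr',plane(s,202,67,.056))
E
```

```text
t: 3.8
tcp_pos: [0.6536, 0.1822, 0.0979]
eef_rot: [0.0, 1.0, 0.0, -0.001]
contact_force: [0.4, -0.1, 0.4]
gripper_width: 0.0516
grip_force: 0.0
[0.65576715 0.17733662 0.08      ] green [0.64712837 0.27924009 0.058     ] [0.64668088 0.28672761 0.        ] jarbr [0.74595035 0.22321257 0.056     ]
```

```bash
python3 -m inch '[{"linear":[0.002,0.004,0.02],"roll":0},{"linear":[0,0,0.02],"roll":0},{"linear":[0,0,0.02],"roll":0},{"linear":[0,0,0.016],"roll":0},{"linear":[0,0,0],"roll":0},{"linear":[0,0,0],"roll":0}]'
python3 -m inch '[{"linear":[0,0,0],"roll":0},{"linear":[0,0,0],"roll":0},{"linear":[0,0,0],"roll":0},{"linear":[0,0,0],"roll":0},{"linear":[0,0,0],"roll":0},{"linear":[0,0,0],"roll":0}]' 0 30
```

```text
t: 4.3
tcp_pos: [0.6573, 0.1783, 0.0232]
eef_rot: [-0.0, 1.0, 0.0, 0.0]
contact_force: [0.6, -0.9, 0.2]
gripper_width: 0.0513
grip_force: 0.0
t: 4.8
tcp_pos: [0.6586, 0.1784, 0.0241]
eef_rot: [-0.0, 1.0, -0.0, 0.002]
contact_force: [0.1, -0.5, 7.3]
gripper_width: 0.0189
grip_force: 30.7
```

```bash
python3 -m inch '[{"linear":[0,0,-0.01],"roll":0},{"linear":[0,0,-0.03],"roll":0},{"linear":[0,0,-0.035],"roll":0},{"linear":[0,0,-0.035],"roll":0},{"linear":[0,0,-0.03],"roll":0},{"linear":[0,0,-0.01],"roll":0},{"linear":[-0.02,-0.003,0],"roll":0},{"linear":[-0.03,-0.006,0],"roll":0},{"linear":[-0.035,-0.006,0],"roll":0},{"linear":[-0.035,-0.006,0],"roll":0}]'
python3 -m inch '[{"linear":[-0.035,-0.006,0],"roll":0},{"linear":[-0.035,-0.006,0],"roll":0},{"linear":[-0.035,-0.006,0],"roll":0},{"linear":[-0.02,-0.002,0],"roll":0},{"linear":[-0.002,0,0],"roll":0.1},{"linear":[0,0,0],"roll":0.105},{"linear":[0,0,0],"roll":0},{"linear":[0,0,0],"roll":0}]'
python3 - <<'E'
from station import env,snapshot
from h import *
o=env.get_obs();print(o['t'],o['tcp_pos'],o['eef_rot'],o['gripper_width'])
s=snapshot('wrist');pickle.dump(s,open('wC.pkl','wb'));crop(s,100,90,420,330,2,'wC.png',20)
E
```

```text
t: 5.63
tcp_pos: [0.5356, 0.1988, 0.1715]
eef_rot: [0.0, 1.0, -0.001, -0.0]
contact_force: [-0.4, 1.3, -0.5]
gripper_width: 0.019
grip_force: 30.1
t: 6.3
tcp_pos: [0.4099, 0.219, 0.172]
eef_rot: [0.0, 0.995, -0.101, -0.0]
contact_force: [-0.5, 0.4, -0.4]
gripper_width: 0.0188
grip_force: 30.1
6.3 [0.40985466 0.21898188 0.17195034] [ 5.65379041e-05  9.94895063e-01 -1.00914856e-01 -5.59606284e-05] 0.018804407031065565
```

View pics/wC.png

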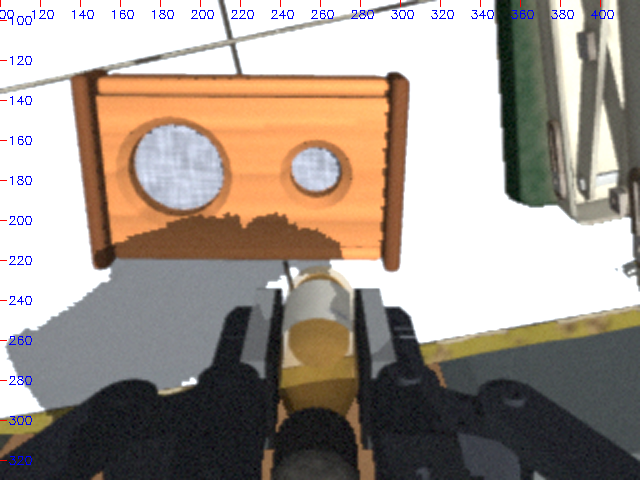

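The vial is held upright, its far bottom edge at about (261,226). Carrier_two is square in the image, with wells at (189,174) and (258,175).

```bash
python3 - <<'E'
from h import *
s=pickle.load(open('wC.pkl','rb'))
for r in wells(s,[(189,174),(258,175)]):print(*r)
for q in[(189.5,174.5),(257.5,175)]: print('mouth',plane(s,*q,.026))
print('C2 edge yaw pts',plane(s,140,138,.026),plane(s,300,138.5,.026))
p=plane(s,261,226,.148);print('vial far edge',p, 'minus r',p-np.array([.9797,-.2,0])*.0105)
print(proj(s,[.41,.219,.172]))
E
```

```text
[  45   43 1526] [189.  173.2] [0.4252 0.2929 0.012 ]
[ 25  23 438] [257.6 174.1] [0.4095 0.2218 0.012 ]
mouth [0.42667158 0.28875096 0.026     ]
mouth [0.41234731 0.22122386 0.026     ]
C2 edge yaw pts [0.47191472 0.32609822 0.026     ] [0.44017057 0.17313055 0.026     ]
vial far edge [0.41201083 0.21851057 0.148     ] minus r [0.40172398 0.22061057 0.148     ]
[[261.14759228 248.08585369]]
```

```bash
python3 -m inch '[{"linear":[0.003,-0.002,0.015],"roll":0},{"linear":[0,0,0.03],"roll":0},{"linear":[0,0,0.03],"roll":0},{"linear":[0,0,0.025],"roll":0},{"linear":[0,0,0.01],"roll":0},{"linear":[0,0,0],"roll":0},{"linear":[0,0,0],"roll":0}]'
```

```text
t: 6.93
tcp_pos: [0.4134, 0.2201, 0.0613]
eef_rot: [0.0, 0.995, -0.102, -0.001]
contact_force: [-0.4, -0.2, 1.0]
gripper_width: 0.0186
grip_force: 30.1
```

```bash
python3 -m inch '[{"linear":[0,0,0.006],"roll":0},{"linear":[0,0,0.006],"roll":0},{"linear":[0,0,0.004],"roll":0},{"linear":[0,0,0.003],"roll":0},{"linear":[0,0,0],"roll":0}]'
python3 -m inch '[{"linear":[0,0,0.003],"roll":0},{"linear":[0,0,0.002],"roll":0},{"linear":[0,0,0.001],"roll":0},{"linear":[0,0,0],"roll":0}]'
```

```text
t: 7.35
tcp_pos: [0.4132, 0.2203, 0.0426]
eef_rot: [0.0, 0.995, -0.102, -0.0]
contact_force: [-0.3, 0.3, -0.1]
gripper_width: 0.0188
grip_force: 30.1
t: 7.68
tcp_pos: [0.4133, 0.2203, 0.0368]
eef_rot: [0.0, 0.995, -0.102, -0.0]
contact_force: [-0.8, -0.6, 0.4]
gripper_width: 0.019
grip_force: 30.1
```

```bash
python3 -m inch '[{"linear":[0,0,0.001],"roll":0},{"linear":[0,0,0.001],"roll":0},{"linear":[0,0,0.001],"roll":0},{"linear":[0,0,0],"roll":0}]'
```

```text
t: 8.02
tcp_pos: [0.4136, 0.2204, 0.0342]
eef_rot: [-0.0, 0.995, -0.102, 0.0]
contact_force: [-0.4, -1.0, 1.7]
gripper_width: 0.0187
grip_force: 30.3
```

```bash
python3 -m inch '[{"linear":[0,0,0.001],"roll":0},{"linear":[0,0,0],"roll":0}]'; python3 -m inch '[{"linear":[0,0,0],"roll":0},{"linear":[0,0,0],"roll":0},{"linear":[0,0,0],"roll":0},{"linear":[0,0,0],"roll":0}]' 0.5 30
python3 -m inch '[{"linear":[0,0,-0.01],"roll":0},{"linear":[0,0,-0.03],"roll":0},{"linear":[0,0,-0.035],"roll":0},{"linear":[0,0,-0.035],"roll":0},{"linear":[0,0,-0.03],"roll":0},{"linear":[0,0,0],"roll":0},{"linear":[0,0,0],"roll":0}]'
python3 - <<'E'
from station import env,snapshot
from h import *
s=snapshot('wrist');pickle.dump(s,open('wD.pkl','wb'));crop(s,100,90,420,330,2,'wD.png',20)
print(proj(s,[.4092,.2188,.09]),proj(s,[.410,.2205,.09]))
E
```

```text
t: 8.18
tcp_pos: [0.4137, 0.2204, 0.034]
eef_rot: [-0.0, 0.995, -0.102, 0.0]
contact_force: [-2.9, -0.7, 12.1]
gripper_width: 0.019
grip_force: 31.3
t: 8.52
tcp_pos: [0.4134, 0.2203, 0.0328]
eef_rot: [0.0, 0.995, -0.102, -0.0]
contact_force: [0.2, 0.2, 0.8]
gripper_width: 0.0425
grip_force: 0.0
t: 9.1
tcp_pos: [0.4148, 0.221, 0.1746]
eef_rot: [-0.001, 0.995, -0.102, 0.002]
contact_force: [-0.4, 0.3, -0.1]
gripper_width: 0.0429
grip_force: 0.0
[[264.69151356 203.11270471]] [[262.48204502 202.61245898]]
```

View pics/wD.png

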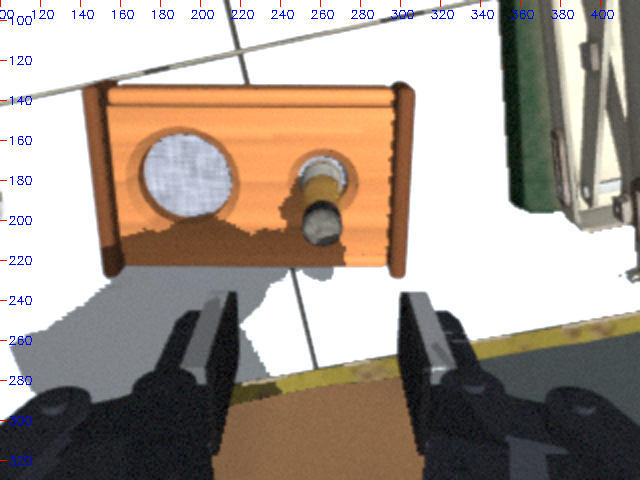

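Vial_in stands seated and upright in the small well (cap at (260.5,202), as predicted). Next, brown_low.

```bash
python3 -m inch '[{"linear":[0.02,0.001,0],"roll":0},{"linear":[0.03,0.001,0],"roll":0},{"linear":[0.035,0.001,0],"roll":0},{"linear":[0.035,0.001,0],"roll":0},{"linear":[0.025,0,0],"roll":0},{"linear":[0.012,0,0],"roll":0},{"linear":[0,0,0],"roll":0},{"linear":[0,0,0],"roll":0}]' 0.75 40
python3 - <<'E'
from station import env,snapshot
from h import *
o=env.get_obs();print(o['tcp_pos'],o['gripper_width'])
s=snapshot('wrist');pickle.dump(s,open('wE.pkl','wb'));crop(s,100,90,420,330,2,'wE.png',20)
print(proj(s,[.568,.185,.096]),proj(s,[.568,.185,0]))
E
```

```text
t: 9.82
tcp_pos: [0.5645, 0.1842, 0.1709]
eef_rot: [0.001, 0.995, -0.103, -0.002]
contact_force: [-0.1, 0.6, -0.1]
gripper_width: 0.0638
grip_force: 0.0
[0.56449322 0.18418003 0.17088824] 0.06380583306285577
[[258.41643962 196.7393891 ]] [[258.40322035 167.18289559]]
```

View pics/wE.png

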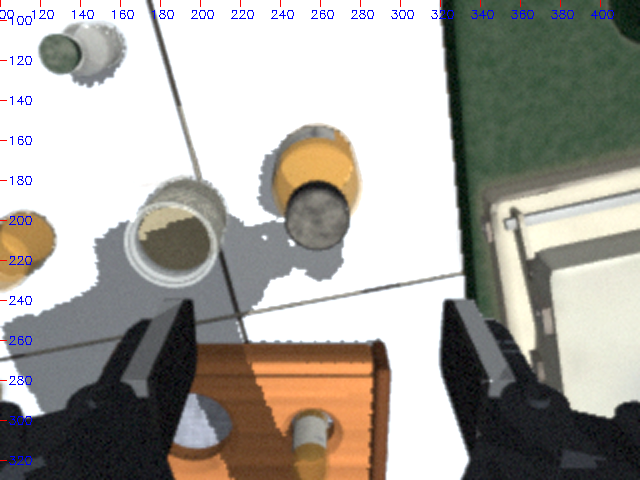

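Brown_low's cap is at (258.5,199) and predicted at (258.4,196.7), so about 1.5 mm nearer. The jar rim is at (187,206) and the green cap at (130,117). Descend.

```bash
python3 - <<'E'
from h import *
s=pickle.load(open('wE.pkl','rb'));print(plane(s,258.5,199,.096),'jar',plane(s,187,206,.046),'green',plane(s,130,117,.058))
E
python3 -m inch '[{"linear":[0.001,-0.001,0.015],"roll":0},{"linear":[0,0,0.03],"roll":0},{"linear":[0,0,0.03],"roll":0},{"linear":[0,0,0.03],"roll":0},{"linear":[0,0,0.02],"roll":0},{"linear":[0,0,0.01],"roll":0},{"linear":[0,0,0],"roll":0},{"linear":[0,0,0],"roll":0}]'
```

```text
[0.56613654 0.18532146 0.096     ] jar [0.55534446 0.25875111 0.046     ] green [0.64688821 0.27937425 0.058     ]
t: 10.53
tcp_pos: [0.5665, 0.1857, 0.0382]
eef_rot: [0.0, 0.995, -0.102, -0.001]
contact_force: [0.2, 0.7, -0.2]
gripper_width: 0.0638
grip_force: 0.0
```

```bash
python3 -m inch '[{"linear":[0,0,0.005],"roll":0},{"linear":[0,0,0.004],"roll":0},{"linear":[0,0,0],"roll":0},{"linear":[0,0,0],"roll":0}]'
python3 -m inch '[{"linear":[0,0,0],"roll":0},{"linear":[0,0,0],"roll":0},{"linear":[0,0,0],"roll":0},{"linear":[0,0,0],"roll":0},{"linear":[0,0,0],"roll":0}]' 0 40
python3 -m inch '[{"linear":[0,0,-0.005],"roll":0},{"linear":[0,0,-0.02],"roll":0},{"linear":[0,0,-0.03],"roll":0},{"linear":[0,0,-0.03],"roll":0},{"linear":[0,0,-0.02],"roll":0},{"linear":[0,0,-0.01],"roll":0},{"linear":[0,0,0],"roll":0},{"linear":[0,0,0],"roll":0}]'
```

```text
t: 10.87
tcp_pos: [0.5679, 0.1853, 0.0296]
eef_rot: [-0.0, 0.995, -0.102, 0.0]
contact_force: [-0.1, 0.3, 0.2]
gripper_width: 0.0643
grip_force: 0.0
t: 11.28
tcp_pos: [0.5679, 0.1853, 0.0296]
eef_rot: [-0.0, 0.995, -0.102, 0.0]
contact_force: [-0.7, 0.2, 5.9]
gripper_width: 0.0401
grip_force: 40.3
t: 11.95
tcp_pos: [0.5672, 0.1852, 0.1437]
eef_rot: [-0.0, 0.995, -0.102, -0.0]
contact_force: [0.3, 0.6, -0.7]
gripper_width: 0.04
grip_force: 40.6
```

```bash
python3 -m inch '[{"linear":[-0.015,-0.007,-0.005],"roll":0},{"linear":[-0.03,-0.014,-0.005],"roll":0},{"linear":[-0.035,-0.016,0],"roll":0},{"linear":[-0.035,-0.016,0],"roll":0},{"linear":[-0.029,-0.014,0],"roll":0},{"linear":[-0.015,-0.007,0],"roll":0},{"linear":[0,0,0],"roll":0},{"linear":[0,0,0],"roll":0}]'
python3 - <<'E'
from station import env,snapshot
from h import *
o=env.get_obs();print(o['tcp_pos'],o['gripper_width'])
s=snapshot('wrist');pickle.dump(s,open('wF.pkl','wb'))
print(*wells(s,[proj(s,[.4247,.2905,.012])[0]]),proj(s,[.4247,.2905,.012]))
E
```

```text
t: 12.62
tcp_pos: [0.4247, 0.2902, 0.1526]
eef_rot: [0.001, 0.995, -0.101, -0.001]
contact_force: [-0.3, 0.7, -1.7]
gripper_width: 0.0396
grip_force: 40.6
[0.42469776 0.29018713 0.15259275] 0.039630844855762536
(array([  49,   45, 1725], dtype=int32), array([258.1, 178. ]), array([0.4251, 0.2919, 0.012 ])) [[259.54339759 178.10783419]]
```

```bash
python3 -m inch '[{"linear":[0.002,-0.001,0.012],"roll":0},{"linear":[0,0,0.025],"roll":0},{"linear":[0,0,0.025],"roll":0},{"linear":[0,0,0.015],"roll":0},{"linear":[0,0,0.007],"roll":0},{"linear":[0,0,0],"roll":0},{"linear":[0,0,0],"roll":0}]'
python3 -m inch '[{"linear":[0,0,0.005],"roll":0},{"linear":[0,0,0.005],"roll":0},{"linear":[0,0,0.003],"roll":0},{"linear":[0,0,0],"roll":0}]'
```

```text
t: 13.25
tcp_pos: [0.4299, 0.2902, 0.0697]
eef_rot: [0.0, 0.995, -0.103, -0.0]
contact_force: [-0.5, 0.0, -1.9]
gripper_width: 0.04
grip_force: 40.6
t: 13.58
tcp_pos: [0.4289, 0.2905, 0.0567]
eef_rot: [0.0, 0.995, -0.102, -0.0]
contact_force: [0.7, 0.5, -0.9]
gripper_width: 0.0395
grip_force: 40.6
```

```bash
python3 -m inch '[{"linear":[-0.0015,0,0.004],"roll":0},{"linear":[0,0,0.004],"roll":0},{"linear":[0,0,0.003],"roll":0},{"linear":[0,0,0.002],"roll":0},{"linear":[0,0,0],"roll":0}]'
```

```text
t: 14.0
tcp_pos: [0.4273, 0.2908, 0.0434]
eef_rot: [0.0, 0.995, -0.102, -0.0]
contact_force: [-0.2, 0.5, -1.6]
gripper_width: 0.0402
grip_force: 40.6
```

```bash
python3 -m inch '[{"linear":[0,0,0.001],"roll":0},{"linear":[0,0,0.001],"roll":0},{"linear":[0,0,0],"roll":0}]'
```

```text
t: 14.25
tcp_pos: [0.4277, 0.291, 0.0419]
eef_rot: [0.0, 0.995, -0.102, -0.0]
contact_force: [0.1, 0.0, -0.9]
gripper_width: 0.0401
grip_force: 40.6
```

```bash
python3 -m inch '[{"linear":[0,0,0.001],"roll":0},{"linear":[0,0,0.001],"roll":0},{"linear":[0,0,0],"roll":0}]'
```

```text
t: 14.5
tcp_pos: [0.4276, 0.2909, 0.0398]
eef_rot: [0.0, 0.995, -0.102, -0.0]
contact_force: [0.8, -0.4, -1.7]
gripper_width: 0.0402
grip_force: 40.6
```

```bash
python3 -m inch '[{"linear":[0,0,0.001],"roll":0},{"linear":[0,0,0],"roll":0},{"linear":[0,0,0],"roll":0}]'
```

```text
t: 14.75
tcp_pos: [0.4277, 0.2909, 0.0396]
eef_rot: [-0.0, 0.995, -0.102, 0.0]
contact_force: [-2.0, -2.0, 4.9]
gripper_width: 0.0403
grip_force: 41.1
```

```bash
python3 -m inch '[{"linear":[0,0,0],"roll":0},{"linear":[0,0,0],"roll":0},{"linear":[0,0,0],"roll":0},{"linear":[0,0,0],"roll":0}]' 0.66 40
python3 -m inch '[{"linear":[0,0,-0.01],"roll":0},{"linear":[0,0,-0.025],"roll":0},{"linear":[0,0,-0.035],"roll":0},{"linear":[0,0,-0.035],"roll":0},{"linear":[0,0,-0.025],"roll":0},{"linear":[0,0,0],"roll":0},{"linear":[0,0,0],"roll":0}]'
python3 - <<'E'
from station import env,snapshot
from h import *
s=snapshot('wrist');pickle.dump(s,open('wG.pkl','wb'));crop(s,100,90,420,330,2,'wG.png',20)
print(proj(s,[.4247,.2905,.106]))
E
```

```text
t: 15.08
tcp_pos: [0.4277, 0.291, 0.0389]
eef_rot: [-0.0, 0.995, -0.102, 0.0]
contact_force: [0.2, 0.2, -0.2]
gripper_width: 0.0563
grip_force: 0.0
t: 15.67
tcp_pos: [0.4289, 0.2917, 0.1714]
eef_rot: [-0.001, 0.995, -0.102, 0.002]
contact_force: [-0.7, 0.4, 0.1]
gripper_width: 0.0563
grip_force: 0.0
[[263.52518669 210.4112685 ]]
```

View pics/wG.png

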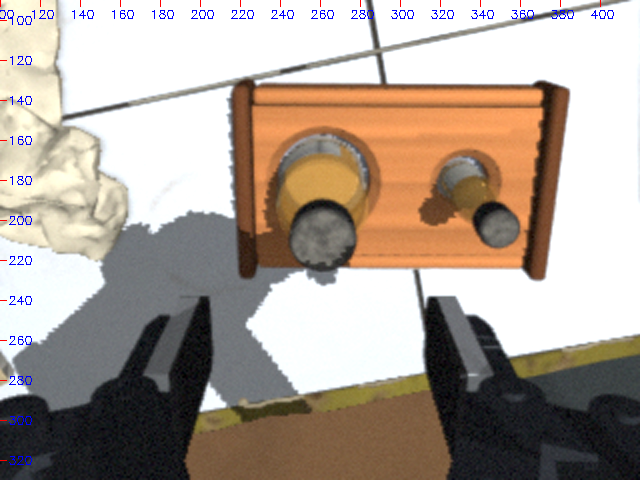

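Both stand well seated in carrier_two. Checking the paper's distance from the dropper and the jack's edge.

```bash
python3 - <<'E'
from h import *
A=pickle.load(open('wA.pkl','rb'));G=pickle.load(open('wG.pkl','rb'));W=pickle.load(open('w3.pkl','rb'));E=pickle.load(open('wE.pkl','rb'))
for z in(0,.04):
  print(z,[plane(A,*q,z)[:2].round(3) for q in[(148,125),(97,90),(120,108),(155,175)]],[plane(G,*q,z)[:2].round(3) for q in[(129,187),(158/1.,90) ]])
print('jack',plane(W,50,160,.127),plane(W,97,160,.02))
print('dropper',plane(A,166.5,108.5,.076))
for z in(.046,.0):print('jar',[plane(A,248,113.5,z)[:2].round(4),plane(E,187,206,z)[:2].round(4)])
print(tri([(A,248,113.5),(E,187,206)]))
E
```

```text
0 [array([0.531, 0.406]), array([0.578, 0.469]), array([0.554, 0.442]), array([0.458, 0.404])] [array([0.441, 0.44 ]), array([0.533, 0.376])]
0.04 [array([0.535, 0.391]), array([0.577, 0.449]), array([0.556, 0.424]), array([0.469, 0.389])] [array([0.449, 0.419]), array([0.53 , 0.364])]
jack [ 0.38714965 -0.06416205  0.127     ] [ 0.36370815 -0.04488459  0.02      ]
dropper [0.55688748 0.35446816 0.076     ]
jar [array([0.5495, 0.2629]), array([0.5553, 0.2588])]
jar [array([0.5466, 0.2644]), array([0.5401, 0.2741])]
(array([0.54911883, 0.26412417, 0.02868312]), np.float64(0.5473661162530306))
```

```bash
python3 -m inch '[{"linear":[0,0,0],"roll":0.1},{"linear":[0,0,0],"roll":0.095},{"linear":[0.015,-0.018,0],"roll":0},{"linear":[0.022,-0.025,0],"roll":0},{"linear":[0.023,-0.026,0],"roll":0},{"linear":[0.022,-0.025,0],"roll":0},{"linear":[0.011,-0.012,0],"roll":0},{"linear":[0,0,0],"roll":0},{"linear":[0,0,0],"roll":0}]' 0.6 30
python3 - <<'E'
from station import env,snapshot
from h import *
o=env.get_obs();print(o['tcp_pos'],o['eef_rot'],o['qpos'][5])
s=snapshot('wrist');pickle.dump(s,open('wH.pkl','wb'));crop(s,100,90,420,330,2,'wH.png',20)
print(proj(s,[.556,.3535,.076]),proj(s,[.556,.3535,0]))
E
```

```text
t: 16.47
tcp_pos: [0.5538, 0.3518, 0.1663]
eef_rot: [0.002, 0.98, -0.199, -0.002]
contact_force: [0.0, -0.0, 1.0]
gripper_width: 0.0511
grip_force: 0.0
[0.55379094 0.35180085 0.16633   ] [ 0.00156892  0.98001976 -0.19888501 -0.0018869 ] 2.472779902413355
[[257.25024209 192.50946684]] [[257.36187596 169.89645168]]
```

View pics/wH.png

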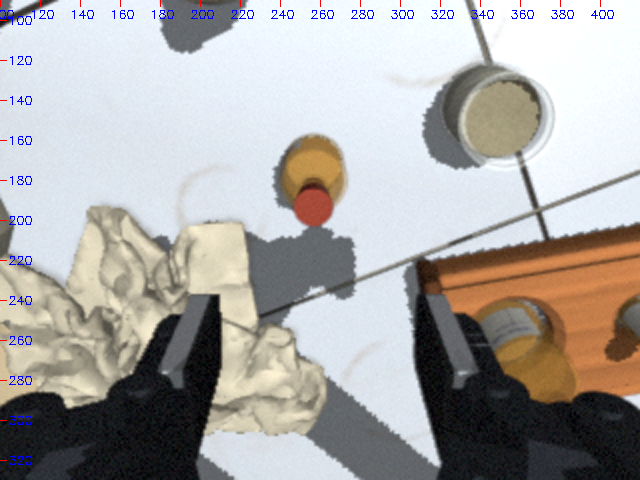

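The stopper is at (257,192.5), matching the prediction, and the paper lies clear of the fingers. Jar rim at about (351.5,148.5). Descend.

```bash
python3 - <<'E'
from h import *
s=pickle.load(open('wH.pkl','rb'));print('jar',plane(s,351.5,148.5,.046))
E
python3 -m inch '[{"linear":[0.001,-0.002,0.015],"roll":0},{"linear":[0,0,0.03],"roll":0},{"linear":[0,0,0.03],"roll":0},{"linear":[0,0,0.03],"roll":0},{"linear":[0,0,0.02],"roll":0},{"linear":[0,0,0.01],"roll":0},{"linear":[0,0,0],"roll":0},{"linear":[0,0,0],"roll":0}]'
```

```text
jar [0.55204392 0.26305447 0.046     ]
t: 17.18
tcp_pos: [0.5554, 0.3535, 0.034]
eef_rot: [0.0, 0.98, -0.199, -0.001]
contact_force: [-0.2, 0.3, 0.7]
gripper_width: 0.051
grip_force: 0.0
```

```bash
python3 -m inch '[{"linear":[0,0,0.006],"roll":0},{"linear":[0,0,0.006],"roll":0},{"linear":[0,0,0.004],"roll":0},{"linear":[0,0,0],"roll":0},{"linear":[0,0,0],"roll":0}]'
python3 -m inch '[{"linear":[0,0,0],"roll":0},{"linear":[0,0,0],"roll":0},{"linear":[0,0,0],"roll":0},{"linear":[0,0,0],"roll":0},{"linear":[0,0,0],"roll":0}]' 0 30
python3 -m inch '[{"linear":[0,0,-0.005],"roll":0},{"linear":[0,0,-0.02],"roll":0},{"linear":[0,0,-0.035],"roll":0},{"linear":[0,0,-0.035],"roll":0},{"linear":[0,0,-0.035],"roll":0},{"linear":[0,0,-0.035],"roll":0},{"linear":[0,0,-0.035],"roll":0},{"linear":[0,0,-0.02],"roll":0},{"linear":[0,0,0],"roll":0}]'
```

```text
t: 17.6
tcp_pos: [0.5562, 0.3538, 0.018]
eef_rot: [0.0, 0.98, -0.199, -0.0]
contact_force: [-0.7, -1.1, -0.2]
gripper_width: 0.0513
grip_force: 0.0
t: 18.02
tcp_pos: [0.5566, 0.354, 0.0184]
eef_rot: [-0.0, 0.98, -0.199, 0.0]
contact_force: [-0.0, 0.1, 3.8]
gripper_width: 0.0303
grip_force: 30.0
t: 18.77
tcp_pos: [0.559, 0.3554, 0.2446]
eef_rot: [-0.004, 0.98, -0.199, 0.004]
contact_force: [1.0, 0.4, 0.0]
gripper_width: 0.03
grip_force: 29.8
```

```bash
python3 -m inch '[{"linear":[0,0,0],"roll":-0.115},{"linear":[0,0,0],"roll":-0.115},{"linear":[0,0,0],"roll":-0.115},{"linear":[0,0,0],"roll":-0.115},{"linear":[0,0,0],"roll":-0.115},{"linear":[-0.006,0.015,0],"roll":0},{"linear":[-0.012,0.028,0],"roll":0},{"linear":[-0.015,0.035,0],"roll":0},{"linear":[-0.015,0.035,0],"roll":0},{"linear":[-0.015,0.035,0],"roll":0}]'
python3 -m inch '[{"linear":[-0.015,0.035,0],"roll":0},{"linear":[-0.015,0.035,0],"roll":0},{"linear":[-0.015,0.035,0],"roll":0},{"linear":[-0.015,0.035,0],"roll":0},{"linear":[-0.015,0.035,0],"roll":0},{"linear":[-0.015,0.035,0],"roll":0},{"linear":[-0.015,0.035,0],"roll":0},{"linear":[-0.015,0.035,0],"roll":0}]'
```

```text
t: 19.6
tcp_pos: [0.5183, 0.1957, 0.2362]
eef_rot: [0.0, 0.996, 0.088, -0.001]
contact_force: [0.9, -0.3, -0.7]
gripper_width: 0.03
grip_force: 29.8
t: 20.27
tcp_pos: [0.4488, -0.1007, 0.2368]
eef_rot: [-0.0, 0.996, 0.087, -0.001]
contact_force: [-0.2, -0.6, -0.2]
gripper_width: 0.0299
grip_force: 29.8
```

```bash
python3 -m inch '[{"linear":[-0.014,0.034,0.01],"roll":0},{"linear":[-0.013,0.032,0.02],"roll":0},{"linear":[-0.012,0.028,0.02],"roll":0},{"linear":[-0.006,0.015,0],"roll":0},{"linear":[0,0,0],"roll":0},{"linear":[0,0,0],"roll":0}]'
python3 - <<'E'
from station import env,snapshot
from h import *
o=env.get_obs();print(o['tcp_pos'],o['eef_rot'])
s=snapshot('wrist');pickle.dump(s,open('wI.pkl','wb'));crop(s,100,90,420,330,2,'wI.png',20)
W=[(.407,-.173,.012),(.418,-.236,.012),(.429,-.299,.012)]
print(proj(s,W))
for r in wells(s,proj(s,W)):print(*r)
E
```

```text
t: 20.77
tcp_pos: [0.4242, -0.2147, 0.1868]
eef_rot: [-0.001, 0.996, 0.086, -0.001]
contact_force: [0.4, 0.6, -0.5]
gripper_width: 0.0301
grip_force: 29.9
[ 0.42422053 -0.21472628  0.18677586] [-1.05686161e-03  9.96298558e-01  8.59492775e-02 -8.88278882e-04]
[[220.7593617  178.60272065]
 [277.81764515 178.63892949]
 [334.93646945 178.67517674]]
[  47   43 1592] [218.8 178. ] [ 0.4073 -0.1707  0.012 ]
[ 34  32 852] [276.5 178.7] [ 0.4176 -0.2346  0.012 ]
[ 26  25 504] [334.5 179.2] [ 0.4283 -0.2987  0.012 ]
```

View pics/wI.png

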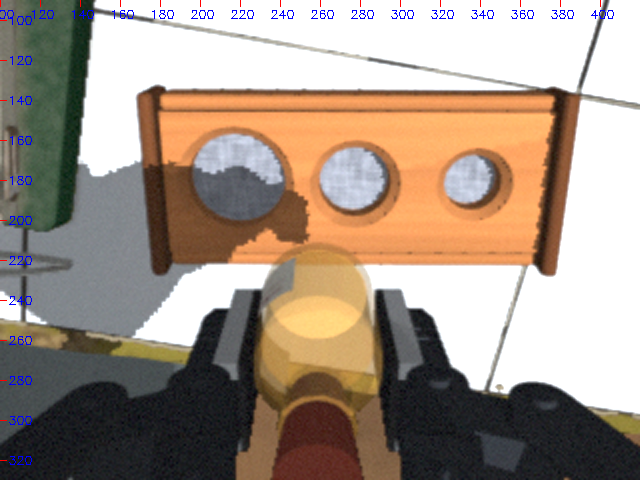

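Carrier_three is square in the image and the wells are confirmed to 1–2 mm. The dropper hangs upright.

```bash
python3 -m inch '[{"linear":[-0.005,0.01,0],"roll":0},{"linear":[-0.004,0.009,0.02],"roll":0},{"linear":[0,0,0.03],"roll":0},{"linear":[0,0,0.03],"roll":0},{"linear":[0,0,0.03],"roll":0},{"linear":[0,0,0.012],"roll":0},{"linear":[0,0,0],"roll":0},{"linear":[0,0,0],"roll":0}]'
```

```text
t: 21.48
tcp_pos: [0.4197, -0.2343, 0.0659]
eef_rot: [-0.0, 0.996, 0.088, -0.0]
contact_force: [-0.6, 0.2, -0.4]
gripper_width: 0.0303
grip_force: 29.9
```

```bash
python3 -m inch '[{"linear":[-0.001,0.001,0.007],"roll":0},{"linear":[0,0,0.007],"roll":0},{"linear":[0,0,0.007],"roll":0},{"linear":[0,0,0.006],"roll":0},{"linear":[0,0,0.004],"roll":0},{"linear":[0,0,0.003],"roll":0},{"linear":[0,0,0.001],"roll":0},{"linear":[0,0,0],"roll":0}]'
```

```text
t: 22.15
tcp_pos: [0.4186, -0.236, 0.0306]
eef_rot: [-0.0, 0.996, 0.087, -0.0]
contact_force: [-0.6, 0.9, -0.7]
gripper_width: 0.0303
grip_force: 29.9
```

```bash
python3 -m inch '[{"linear":[0,0,0.001],"roll":0},{"linear":[0,0,0.001],"roll":0},{"linear":[0,0,0],"roll":0},{"linear":[0,0,0],"roll":0}]'
```

```text
t: 22.48
tcp_pos: [0.4189, -0.2361, 0.029]
eef_rot: [0.0, 0.996, 0.087, 0.0]
contact_force: [0.1, -0.4, 0.2]
gripper_width: 0.0299
grip_force: 29.9
```

```bash
python3 -m inch '[{"linear":[0,0,0.001],"roll":0},{"linear":[0,0,0],"roll":0},{"linear":[0,0,0],"roll":0}]'
```

```text
t: 22.73
tcp_pos: [0.419, -0.2362, 0.0284]
eef_rot: [0.0, 0.996, 0.087, 0.0]
contact_force: [-0.5, 0.2, 5.0]
gripper_width: 0.03
grip_force: 30.4
```

```bash
python3 -m inch '[{"linear":[0,0,0],"roll":0},{"linear":[0,0,0],"roll":0},{"linear":[0,0,0],"roll":0},{"linear":[0,0,-0.01],"roll":0},{"linear":[0,0,-0.03],"roll":0},{"linear":[0,0,-0.035],"roll":0},{"linear":[0,0,-0.035],"roll":0},{"linear":[0,0,-0.035],"roll":0},{"linear":[0,0,-0.035],"roll":0},{"linear":[0,0,-0.02],"roll":0}]' 0.6 30
python3 -m inch '[{"linear":[0.005,-0.016,0],"roll":0},{"linear":[0.01,-0.034,0],"roll":0},{"linear":[0.01,-0.034,0],"roll":0},{"linear":[0.01,-0.034,0],"roll":0},{"linear":[0.01,-0.034,0],"roll":0},{"linear":[0.01,-0.034,0],"roll":0},{"linear":[0.01,-0.034,0],"roll":0},{"linear":[0.01,-0.034,0],"roll":0},{"linear":[0.01,-0.034,0],"roll":0},{"linear":[0.01,-0.034,0],"roll":0}]'
python3 -m inch '[{"linear":[0,0,0],"roll":0.09},{"linear":[0,0,0],"roll":0.085},{"linear":[0.025,-0.024,0],"roll":0},{"linear":[0.028,-0.026,0],"roll":0},{"linear":[0.028,-0.026,0],"roll":0},{"linear":[0.028,-0.026,0],"roll":0},{"linear":[0.028,-0.026,0.01],"roll":0},{"linear":[0.028,-0.026,0.02],"roll":0},{"linear":[0.01,-0.01,0.02],"roll":0},{"linear":[0,0,0],"roll":0}]'
```

```text
t: 23.57
tcp_pos: [0.42, -0.2369, 0.2318]
eef_rot: [0.002, 0.996, 0.087, 0.002]
contact_force: [0.0, -0.4, 0.3]
gripper_width: 0.0515
grip_force: 0.0
t: 24.4
tcp_pos: [0.4559, 0.0992, 0.2278]
eef_rot: [0.0, 0.996, 0.087, -0.0]
contact_force: [0.2, -0.4, 0.6]
gripper_width: 0.0511
grip_force: 0.0
t: 25.23
tcp_pos: [0.6304, 0.2626, 0.1728]
eef_rot: [0.001, 1.0, 0.001, -0.003]
contact_force: [-0.7, -1.1, -1.5]
gripper_width: 0.0512
grip_force: 0.0
```

```bash
python3 -m inch '[{"linear":[0.01,-0.009,0],"roll":0},{"linear":[0.008,-0.007,0],"roll":0},{"linear":[0,0,0],"roll":0},{"linear":[0,0,0],"roll":0}]'
python3 - <<'E'
from station import env,snapshot
from h import *
o=env.get_obs();print(o['tcp_pos'],o['eef_rot'])
s=snapshot('wrist');pickle.dump(s,open('wJ.pkl','wb'))
h=cv2.cvtColor(s['image'],cv2.COLOR_BGR2HSV);m=cv2.inRange(h,(35,50,20),(95,255,160))
n,l,st,ce=cv2.connectedComponentsWithStats(m)
for k in range(1,n):
    if st[k][4]>60:print(st[k],ce[k],plane(s,*ce[k],.054))
print(proj(s,[.648,.279,.058]))
E
```

```text
t: 25.57
tcp_pos: [0.6479, 0.2761, 0.1787]
eef_rot: [0.0, 1.0, -0.0, -0.0]
contact_force: [0.2, 0.0, -0.1]
gripper_width: 0.0512
grip_force: 0.0
[0.64788699 0.27610675 0.17869141] [ 3.00502071e-04  9.99999875e-01 -3.91809818e-05 -3.98143085e-04]
[ 394  177  118  109 7970] [456.35282309 222.10702635] [0.60759768 0.08122349 0.054     ]
[376 352  14  21 182] [382.06593407 363.80769231] [0.42425655 0.13093797 0.054     ]
[[256.9005535  184.24005829]]
```

```bash
python3 -m inch '[{"linear":[0,-0.003,0.015],"roll":0},{"linear":[0,0,0.025],"roll":0},{"linear":[0,0,0.03],"roll":0},{"linear":[0,0,0.03],"roll":0},{"linear":[0,0,0.02],"roll":0},{"linear":[0,0,0.01],"roll":0},{"linear":[0,0,0],"roll":0},{"linear":[0,0,0],"roll":0}]'
python3 - <<'E'
from station import snapshot
from h import *
s=snapshot('wrist');pickle.dump(s,open('wK.pkl','wb'));crop(s,130,110,400,310,2,'wK.png',20)
print(proj(s,[.648,.279,.058]))
E
```

```text
t: 26.28
tcp_pos: [0.6483, 0.2792, 0.0492]
eef_rot: [0.0, 1.0, -0.0, -0.0]
contact_force: [0.2, 0.2, 0.4]
gripper_width: 0.0514
grip_force: 0.0
[[261.40696715 257.71684944]]
```

View pics/wK.png

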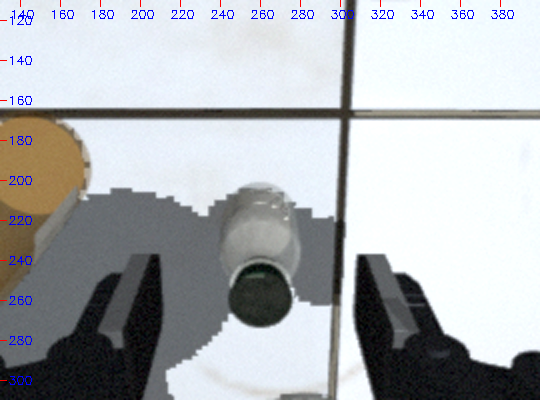

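The cap is at (260,259), within 1 mm of the prediction. That view makes 16 pictures, two over the limit of 14, so from here on I use numbers only.

```bash
python3 -m inch '[{"linear":[0,0,0.01],"roll":0},{"linear":[0,0,0.012],"roll":0},{"linear":[0,0,0.008],"roll":0},{"linear":[0,0,0],"roll":0},{"linear":[0,0,0],"roll":0}]'
python3 -m inch '[{"linear":[0,0,0],"roll":0},{"linear":[0,0,0],"roll":0},{"linear":[0,0,0],"roll":0},{"linear":[0,0,0],"roll":0},{"linear":[0,0,0],"roll":0}]' 0 30
python3 -m inch '[{"linear":[0,0,-0.005],"roll":0},{"linear":[0,0,-0.02],"roll":0},{"linear":[0,0,-0.035],"roll":0},{"linear":[0,0,-0.035],"roll":0},{"linear":[0,0,-0.035],"roll":0},{"linear":[0,0,-0.035],"roll":0},{"linear":[0,0,-0.035],"roll":0},{"linear":[0,0,-0.02],"roll":0},{"linear":[0,0,0],"roll":0}]'
```

```text
t: 26.75
tcp_pos: [0.6475, 0.2793, 0.0175]
eef_rot: [0.0, 1.0, -0.0, -0.001]
contact_force: [0.8, 0.0, -0.1]
gripper_width: 0.0511
grip_force: 0.0
t: 27.17
tcp_pos: [0.6488, 0.2798, 0.0191]
eef_rot: [-0.0, 1.0, -0.0, 0.0]
contact_force: [0.1, -0.9, 1.5]
gripper_width: 0.0228
grip_force: 29.5
t: 27.92
tcp_pos: [0.6514, 0.2807, 0.2462]
eef_rot: [-0.002, 1.0, -0.0, 0.006]
contact_force: [1.7, 0.7, 1.2]
gripper_width: 0.0225
grip_force: 29.5
```

```bash
python3 -m inch '[{"linear":[-0.015,0.013,0],"roll":0},{"linear":[-0.028,0.026,0],"roll":0},{"linear":[-0.028,0.026,0],"roll":0},{"linear":[-0.028,0.026,0],"roll":0},{"linear":[-0.028,0.026,0],"roll":0},{"linear":[-0.028,0.026,0],"roll":0},{"linear":[-0.028,0.026,0],"roll":0},{"linear":[-0.012,0.012,0],"roll":0},{"linear":[0,0,0],"roll":-0.09},{"linear":[0,0,0],"roll":-0.085}]'
python3 -m inch '[{"linear":[-0.005,0.015,0],"roll":0},{"linear":[-0.008,0.032,0],"roll":0},{"linear":[-0.008,0.032,0],"roll":0},{"linear":[-0.008,0.032,0],"roll":0},{"linear":[-0.008,0.032,0],"roll":0},{"linear":[-0.008,0.032,0],"roll":0},{"linear":[-0.008,0.032,0],"roll":0},{"linear":[-0.008,0.032,0],"roll":0},{"linear":[-0.008,0.032,0],"roll":0},{"linear":[-0.008,0.032,0],"roll":0}]'
python3 -m inch '[{"linear":[-0.008,0.032,0],"roll":0},{"linear":[-0.005,0.02,0.02],"roll":0},{"linear":[0,0,0.02],"roll":0},{"linear":[0,0,0.02],"roll":0},{"linear":[0,0,0],"roll":0},{"linear":[0,0,0],"roll":0}]'
python3 - <<'E'
from station import env,snapshot
from h import *
o=env.get_obs();print(o['tcp_pos'],o['eef_rot'])
s=snapshot('wrist');pickle.dump(s,open('wL.pkl','wb'))
W=[(.4073,-.172,.012),(.4285,-.299,.012)]
for r in wells(s,proj(s,W)):print(*r)
h=cv2.cvtColor(s['image'],cv2.COLOR_BGR2HSV);m=cv2.inRange(h,(0,120,90),(5,255,255))|cv2.inRange(h,(172,120,60),(180,255,255))
n,l,st,ce=cv2.connectedComponentsWithStats(m)
for k in range(1,n):
    if st[k][4]>60:print('red',st[k],ce[k],plane(s,*ce[k],.084))
E
```

```text
t: 28.75
tcp_pos: [0.4511, 0.0975, 0.2379]
eef_rot: [0.0, 0.996, 0.089, -0.001]
contact_force: [0.6, -0.4, -1.3]
gripper_width: 0.0224
grip_force: 29.5
t: 29.58
tcp_pos: [0.429, -0.2142, 0.2377]
eef_rot: [-0.001, 0.996, 0.087, -0.001]
contact_force: [-0.5, 0.2, -0.8]
gripper_width: 0.0224
grip_force: 29.6
t: 30.08
tcp_pos: [0.425, -0.2656, 0.1771]
eef_rot: [-0.002, 0.996, 0.087, -0.002]
contact_force: [0.7, 0.2, -0.2]
gripper_width: 0.0228
grip_force: 29.6
[ 0.42498153 -0.26561929  0.17708162] [-0.00161066  0.99619306  0.08714189 -0.00175616]
[  48   46 1692] [170.5 172.8] [ 0.4072 -0.1702  0.012 ]
[ 28  26 565] [290.4 174.2] [ 0.4284 -0.2981  0.012 ]
red [215 187  18  10 131] [223.10687023 191.27480916] [ 0.42173928 -0.23416621  0.084     ]
```

```bash
python3 -m inch '[{"linear":[0,0.018,0],"roll":0},{"linear":[-0.001,0.015,0],"roll":0},{"linear":[0,0,0.015],"roll":0},{"linear":[0,0,0.03],"roll":0},{"linear":[0,0,0.03],"roll":0},{"linear":[0,0,0.025],"roll":0},{"linear":[0,0,0.01],"roll":0},{"linear":[0,0,0],"roll":0},{"linear":[0,0,0],"roll":0}]'
```

```text
t: 30.88
tcp_pos: [0.4321, -0.3004, 0.0692]
eef_rot: [0.0, 0.996, 0.087, 0.0]
contact_force: [0.3, -0.6, 0.3]
gripper_width: 0.0227
grip_force: 29.6
```

```bash
python3 -m inch '[{"linear":[-0.002,-0.002,0.007],"roll":0},{"linear":[0,0,0.007],"roll":0},{"linear":[0,0,0.005],"roll":0},{"linear":[0,0,0],"roll":0},{"linear":[0,0,0],"roll":0}]'
```

```text
t: 31.3
tcp_pos: [0.4289, -0.2976, 0.0496]
eef_rot: [-0.0, 0.996, 0.087, -0.0]
contact_force: [1.0, 0.6, -0.5]
gripper_width: 0.0228
grip_force: 29.6
```

```bash
python3 -m inch '[{"linear":[0,0.001,0.006],"roll":0},{"linear":[0,0,0.005],"roll":0},{"linear":[0,0,0.004],"roll":0},{"linear":[0,0,0.002],"roll":0},{"linear":[0,0,0.001],"roll":0},{"linear":[0,0,0],"roll":0},{"linear":[0,0,0],"roll":0}]'
```

```text
t: 31.88
tcp_pos: [0.4291, -0.2986, 0.0315]
eef_rot: [-0.0, 0.996, 0.087, -0.0]
contact_force: [-0.8, -0.6, -0.6]
gripper_width: 0.0225
grip_force: 29.6
```

```bash
python3 -m inch '[{"linear":[0,0,0.001],"roll":0},{"linear":[0,0,0.001],"roll":0},{"linear":[0,0,0],"roll":0},{"linear":[0,0,0],"roll":0}]'
```

```text
t: 32.22
tcp_pos: [0.4291, -0.2986, 0.0297]
eef_rot: [0.0, 0.996, 0.087, 0.0]
contact_force: [-1.1, -0.1, -0.4]
gripper_width: 0.0223
grip_force: 29.6
```

```bash
python3 -m inch '[{"linear":[0,0,0.001],"roll":0},{"linear":[0,0,0],"roll":0},{"linear":[0,0,0],"roll":0}]'
```

```text
t: 32.47
tcp_pos: [0.4293, -0.2988, 0.029]
eef_rot: [0.0, 0.996, 0.087, 0.0]
contact_force: [-0.6, 0.9, 4.1]
gripper_width: 0.0225
grip_force: 30.0
```

```bash
python3 -m inch '[{"linear":[0,0,0],"roll":0},{"linear":[0,0,0],"roll":0},{"linear":[0,0,0],"roll":0},{"linear":[0,0,-0.01],"roll":0},{"linear":[0,0,-0.03],"roll":0},{"linear":[0,0,-0.035],"roll":0},{"linear":[0,0,-0.035],"roll":0},{"linear":[0,0,-0.035],"roll":0},{"linear":[0,0,-0.035],"roll":0},{"linear":[0,0,-0.02],"roll":0}]' 0.5 30
python3 - <<'E'
from station import env,snapshot
from h import *
s=snapshot('wrist');pickle.dump(s,open('wM.pkl','wb'));cv2.imwrite('pics/wM.png',s['image'])
h=cv2.cvtColor(s['image'],cv2.COLOR_BGR2HSV)
p=proj(s,[.4285,-.2985,.068])[0];print(p)
x,y=p.astype(int);r=s['image'][y-16:y+17,x-16:x+17].astype(int);m=(r.max(2)<90)
n,l,st,ce=cv2.connectedComponentsWithStats(m.astype(np.uint8));k=1+st[1:,4].argmax();c=ce[k]+[x-16,y-16];print(st[k],c,plane(s,*c,.066))
E
python3 -m inch '[{"linear":[0.005,-0.016,0],"roll":0},{"linear":[0.008,-0.033,0],"roll":0},{"linear":[0.008,-0.033,0],"roll":0},{"linear":[0.008,-0.033,0],"roll":0},{"linear":[0.008,-0.033,0],"roll":0},{"linear":[0.008,-0.033,0],"roll":0},{"linear":[0.008,-0.033,0],"roll":0},{"linear":[0.008,-0.033,0],"roll":0},{"linear":[0.008,-0.033,0],"roll":0},{"linear":[0.008,-0.033,0],"roll":0}]'
python3 -m inch '[{"linear":[0.008,-0.033,0],"roll":0},{"linear":[0.008,-0.03,0],"roll":0},{"linear":[0,0,0],"roll":-0.116},{"linear":[0,0,0],"roll":-0.116},{"linear":[0,0,0],"roll":-0.116},{"linear":[0,0,0],"roll":-0.116},{"linear":[0,0,0],"roll":-0.116},{"linear":[0,0,0],"roll":-0.116},{"linear":[0,0,0],"roll":-0.116},{"linear":[0,0,0],"roll":-0.116}]' 0.87
python3 -m inch '[{"linear":[0,0,0],"roll":-0.116},{"linear":[0,0,0],"roll":-0.116},{"linear":[0,0,0],"roll":-0.116},{"linear":[0,0,0],"roll":-0.116},{"linear":[0,0,0],"roll":0},{"linear":[0,0,0],"roll":0}]'
```

```text
t: 33.3
tcp_pos: [0.4303, -0.2995, 0.2336]
eef_rot: [0.002, 0.996, 0.087, 0.002]
contact_force: [0.7, -0.0, -0.2]
gripper_width: 0.0426
grip_force: 0.0
[257.77235552 174.52788307]
[ 1  0 11 20 79] [246.41772152 166.79746835] [ 0.43435314 -0.28500451  0.066     ]
t: 34.18
tcp_pos: [0.4499, 0.0246, 0.2291]
eef_rot: [0.0, 0.996, 0.087, 0.0]
contact_force: [0.7, -0.7, -0.6]
gripper_width: 0.0427
grip_force: 0.0
t: 35.02
tcp_pos: [0.4549, 0.0878, 0.2289]
eef_rot: [-0.0, 0.85, 0.526, -0.0]
contact_force: [-0.3, 0.7, -0.0]
gripper_width: 0.074
grip_force: 0.0
t: 35.52
tcp_pos: [0.455, 0.0878, 0.2288]
eef_rot: [-0.0, 0.71, 0.705, -0.0]
contact_force: [-0.7, 0.5, -0.4]
gripper_width: 0.0743
grip_force: 0.0
```

```bash
python3 -m inch '[{"linear":[0.015,0.008,0],"roll":0},{"linear":[0.03,0.017,0],"roll":0},{"linear":[0.033,0.018,0.01],"roll":0},{"linear":[0.033,0.018,0.02],"roll":0},{"linear":[0.033,0.018,0.02],"roll":0},{"linear":[0.02,0.011,0.02],"roll":0},{"linear":[0.01,0.005,0],"roll":0},{"linear":[0,0,0],"roll":0},{"linear":[0,0,0],"roll":0}]'
python3 - <<'E'
from station import env,snapshot
from h import *
o=env.get_obs();print(o['tcp_pos'],o['eef_rot'])
s=snapshot('wrist');pickle.dump(s,open('wN.pkl','wb'))
for z in(.046,.035):print(proj(s,[.55,.262,z]))
# powder disc: yellowish low-sat pixels
h=cv2.cvtColor(s['image'],cv2.COLOR_BGR2HSV);p=proj(s,[.55,.262,.04])[0].astype(int)
print(h[p[1],p[0]],h[p[1]-60,p[0]],h[p[1],p[0]-60])
c=h[p[1],p[0]].astype(int);m=cv2.inRange(h,(max(0,int(c[0])-8),max(0,int(c[1])-35),60),(int(c[0])+8,int(c[1])+60,255))
n,l,st,ce=cv2.connectedComponentsWithStats(m);k=l[p[1],p[0]];print(st[k],ce[k],plane(s,*ce[k],.035),plane(s,*ce[k],.042))
M=snapshot('top');pickle.dump(M,open('topN.pkl','wb'))
E
```

```text
t: 36.27
tcp_pos: [0.55, 0.2599, 0.1598]
eef_rot: [0.0, 0.709, 0.706, -0.0]
contact_force: [0.3, -0.3, 0.1]
gripper_width: 0.0741
grip_force: 0.0
[0.55000869 0.25985215 0.1597542 ] [ 1.13779225e-04  7.08654234e-01  7.05555752e-01 -4.94998919e-04]
[[257.52257559 184.64971295]]
[[257.56499428 181.23957009]]
[ 24  55 149] [105  16  93] [26 30 60]
[ 238  163   40   37 1162] [257.42771084 181.16695353] [0.54987027 0.2620722  0.035     ] [0.54990864 0.26413327 0.042     ]
```

The powder disc's centre gives the jar at (.550,.2625). Descend and grip.

```bash
python3 -m inch '[{"linear":[0.0025,0,0.015],"roll":0},{"linear":[0,0,0.03],"roll":0},{"linear":[0,0,0.03],"roll":0},{"linear":[0,0,0.03],"roll":0},{"linear":[0,0,0.015],"roll":0},{"linear":[0,0,0.007],"roll":0},{"linear":[0,0,0],"roll":0},{"linear":[0,0,0],"roll":0}]'
```

```text
t: 37.03
tcp_pos: [0.5509, 0.262, 0.0339]
eef_rot: [0.0, 0.709, 0.705, 0.001]
contact_force: [-0.0, 0.4, -0.6]
gripper_width: 0.0745
grip_force: 0.0
```

```bash
python3 -m inch '[{"linear":[0,0,0.006],"roll":0},{"linear":[0,0,0.006],"roll":0},{"linear":[0,0,0.004],"roll":0},{"linear":[0,0,0],"roll":0},{"linear":[0,0,0],"roll":0}]'
python3 -m inch '[{"linear":[0,0,0],"roll":0},{"linear":[0,0,0],"roll":0},{"linear":[0,0,0],"roll":0},{"linear":[0,0,0],"roll":0},{"linear":[0,0,0],"roll":0}]' 0 40
python3 -m inch '[{"linear":[0,0,-0.005],"roll":0},{"linear":[0,0,-0.02],"roll":0},{"linear":[0,0,-0.035],"roll":0},{"linear":[0,0,-0.035],"roll":0},{"linear":[0,0,-0.035],"roll":0},{"linear":[0,0,-0.035],"roll":0},{"linear":[0,0,-0.035],"roll":0},{"linear":[0,0,-0.02],"roll":0},{"linear":[0,0,0],"roll":0}]'
```

```text
t: 37.45
tcp_pos: [0.55, 0.2625, 0.0164]
eef_rot: [-0.0, 0.708, 0.706, -0.0]
contact_force: [-0.5, -0.8, 0.6]
gripper_width: 0.0739
grip_force: 0.0
t: 37.87
tcp_pos: [0.5506, 0.2627, 0.0169]
eef_rot: [0.0, 0.709, 0.706, 0.0]
contact_force: [-0.4, -0.3, 2.2]
gripper_width: 0.0446
grip_force: 40.9
t: 38.62
tcp_pos: [0.5531, 0.2637, 0.2427]
eef_rot: [0.002, 0.708, 0.706, 0.005]
contact_force: [0.6, 1.8, -0.1]
gripper_width: 0.0446
grip_force: 41.0
```

```bash
python3 -m inch '[{"linear":[0,0,0],"roll":-0.09},{"linear":[0,0,0],"roll":-0.089},{"linear":[-0.015,-0.008,0],"roll":0},{"linear":[-0.03,-0.016,0],"roll":0},{"linear":[-0.034,-0.019,0],"roll":0},{"linear":[-0.034,-0.019,0],"roll":0},{"linear":[-0.034,-0.019,0],"roll":0},{"linear":[-0.034,-0.019,0],"roll":0},{"linear":[-0.034,-0.019,0],"roll":0},{"linear":[-0.034,-0.019,0],"roll":0}]'
python3 -m inch '[{"linear":[-0.034,-0.019,0],"roll":0},{"linear":[-0.034,-0.019,0],"roll":0},{"linear":[-0.034,-0.019,0],"roll":0},{"linear":[-0.026,-0.013,0.01],"roll":0},{"linear":[-0.015,-0.008,0.02],"roll":0},{"linear":[0,0,0],"roll":0},{"linear":[0,0,0],"roll":0}]'
python3 - <<'E'
from station import env,snapshot
from h import *
o=env.get_obs();print(o['tcp_pos'],o['eef_rot'])
s=snapshot('wrist');pickle.dump(s,open('wO.pkl','wb'))
W=[(.4073,-.172,.012)];print(proj(s,W))
for r in wells(s,proj(s,W)):print(*r)
E
```

```text
t: 39.45
tcp_pos: [0.4557, -0.0081, 0.2354]
eef_rot: [-0.001, 0.642, 0.766, -0.001]
contact_force: [1.0, -0.6, -0.9]
gripper_width: 0.0448
grip_force: 41.1
t: 40.03
tcp_pos: [0.4039, -0.1609, 0.2049]
eef_rot: [-0.002, 0.644, 0.765, -0.0]
contact_force: [-0.1, 0.6, -0.5]
gripper_width: 0.0443
grip_force: 41.2
[ 0.40385482 -0.16087063  0.20487303] [-2.40803593e-03  6.43705951e-01  7.65269075e-01 -3.04108901e-04]
[[259.38104137 176.57705502]]
[  45   42 1460] [259.9 176.2] [ 0.4078 -0.1715  0.012 ]
```

```bash
python3 -m inch '[{"linear":[-0.006,0.001,0.01],"roll":0},{"linear":[-0.005,0.001,0.02],"roll":0},{"linear":[0,0,0.03],"roll":0},{"linear":[0,0,0.03],"roll":0},{"linear":[0,0,0.03],"roll":0},{"linear":[0,0,0.015],"roll":0},{"linear":[0,0,0.005],"roll":0},{"linear":[0,0,0],"roll":0},{"linear":[0,0,0],"roll":0}]'
```

```text
t: 40.83
tcp_pos: [0.4107, -0.1714, 0.0669]
eef_rot: [0.0, 0.642, 0.767, 0.0]
contact_force: [-0.2, -0.3, 0.2]
gripper_width: 0.0444
grip_force: 41.2
```

```bash
python3 -m inch '[{"linear":[0,-0.003,0.007],"roll":0},{"linear":[0,0,0.007],"roll":0},{"linear":[0,0,0.004],"roll":0},{"linear":[0,0,0],"roll":0},{"linear":[0,0,0],"roll":0}]'
```

```text
t: 41.25
tcp_pos: [0.4066, -0.1721, 0.0484]
eef_rot: [-0.0, 0.643, 0.766, -0.0]
contact_force: [-0.7, 0.1, -1.5]
gripper_width: 0.0449
grip_force: 41.2
```

```bash
python3 -m inch '[{"linear":[0,0.0005,0.005],"roll":0},{"linear":[0,0,0.005],"roll":0},{"linear":[0,0,0.004],"roll":0},{"linear":[0,0,0.003],"roll":0},{"linear":[0,0,0.002],"roll":0},{"linear":[0,0,0],"roll":0},{"linear":[0,0,0],"roll":0}]'
```

```text
t: 41.83
tcp_pos: [0.4071, -0.1719, 0.0293]
eef_rot: [-0.0, 0.643, 0.766, -0.0]
contact_force: [0.4, 0.1, -0.0]
gripper_width: 0.0444
grip_force: 41.2
```

```bash
python3 -m inch '[{"linear":[0,0,0.001],"roll":0},{"linear":[0,0,0],"roll":0},{"linear":[0,0,0],"roll":0}]'
```

```text
t: 42.08
tcp_pos: [0.4073, -0.172, 0.0286]
eef_rot: [0.0, 0.643, 0.766, 0.0]
contact_force: [-0.3, -0.6, -1.0]
gripper_width: 0.0444
grip_force: 41.2
```

```bash
python3 -m inch '[{"linear":[0,0,0.001],"roll":0},{"linear":[0,0,0],"roll":0},{"linear":[0,0,0],"roll":0}]'
```

```text
t: 42.33
tcp_pos: [0.4072, -0.172, 0.0275]
eef_rot: [-0.0, 0.643, 0.766, -0.0]
contact_force: [-0.3, 0.1, -0.4]
gripper_width: 0.0444
grip_force: 41.2
```

```bash
python3 -m inch '[{"linear":[0,0,0.001],"roll":0},{"linear":[0,0,0],"roll":0},{"linear":[0,0,0],"roll":0}]'
```

```text
t: 42.58
tcp_pos: [0.4073, -0.1721, 0.0268]
eef_rot: [0.0, 0.643, 0.766, 0.0]
contact_force: [-1.5, 0.9, 5.5]
gripper_width: 0.0446
grip_force: 41.7
```

```bash
python3 -m inch '[{"linear":[0,0,0],"roll":0},{"linear":[0,0,0],"roll":0},{"linear":[0,0,0],"roll":0},{"linear":[0,0,0],"roll":0},{"linear":[0,0,-0.01],"roll":0},{"linear":[0,0,-0.03],"roll":0},{"linear":[0,0,-0.035],"roll":0},{"linear":[0,0,-0.035],"roll":0},{"linear":[0,0,-0.035],"roll":0},{"linear":[0,0,-0.035],"roll":0}]' 0.7 40
python3 -m inch '[{"linear":[-0.02,0,-0.01],"roll":0},{"linear":[-0.03,0,0],"roll":0},{"linear":[-0.03,0,0],"roll":0},{"linear":[-0.03,0,0],"roll":0},{"linear":[-0.02,0,0],"roll":0},{"linear":[0,0,0],"roll":0},{"linear":[0,0,0],"roll":0}]'
python3 - <<'E'
from station import env,snapshot
from h import *
o=env.get_obs();print(o['tcp_pos'])
s=snapshot('wrist');pickle.dump(s,open('wP.pkl','wb'))
h=cv2.cvtColor(s['image'],cv2.COLOR_BGR2HSV)
P={'jar powder':(.4073,-.172,.048),'red':(.418,-.2355,.086),'green':(.4285,-.2985,.068)}
for n,p in P.items():
    q=proj(s,p)[0];print(n,q.round(1),h[int(q[1]),int(q[0])])
q=proj(s,P['green'])[0].astype(int)
print('val');print(h[q[1]-24:q[1]+25:3,q[0]-24:q[0]+25:3,2]);print('hue');print(h[q[1]-24:q[1]+25:3,q[0]-24:q[0]+25:3,0])
E
```

```text
t: 43.42
tcp_pos: [0.4067, -0.1717, 0.2081]
eef_rot: [-0.0, 0.643, 0.766, -0.0]
contact_force: [0.2, -0.2, -0.0]
gripper_width: 0.0596
grip_force: 0.0
t: 44.0
tcp_pos: [0.4296, -0.3007, 0.2159]
eef_rot: [-0.001, 0.643, 0.766, 0.0]
contact_force: [-0.6, 0.2, 0.4]
gripper_width: 0.06
grip_force: 0.0
[ 0.42962323 -0.30066386  0.21590837]
jar powder [257.6  39. ] [ 22  58 158]
red [257.1 111.2] [  6 183  71]
green [256.8 174.8] [52 29 97]
val
[[197 204 199 216 211 193  80  72  70  84 151 149 184 205 216 215 215]
 [196 202 197 213 196  76  74  81  92  89  74 145 149 180 214 213 218]
 [197 201 202 211 165  73  74  93 102  97  90 130 145 143 203 212 214]
 [193 202 199 189 118  81 102 128 131 129 117  81 156 135 166 216 212]
 [195 204 199 175 122  86 126 121 127 127 135 140 138 116 151 215 217]
 [195 205 203 169 158 119 125 138 154 144 133 141 137 111 139 217 218]
 [196 203 202 169 161 132 149  87  92  88 158 168  84 125 138 217 217]
 [194 207 202 195 154 131  88  97  97 101 101 110  86 131 172 218 218]
 [197 207 201 214 158 148  88  96  97 103  92 118 129 130 191 210 218]
 [197 207 201 215 
[... 1062 characters left out ...]
 12  12  13  12  54  46  48  52  51   8  11  12  13  12  13]
 [ 13  12  13  12  13  12  63  48  52  53  55  14  12  13  13  13  13]
 [ 13  12  13  13  12  13  50  63  51  41  50  13  13  13  12  13  13]
 [ 13  12  13  13  12  13  13  39  53  43  14  13  12  13  12  13  13]
 [ 12  13  13  13  13  13  13  13  13  13  13  12  12  13  13  13  12]
 [ 13  13  13  13  12  13  13  13  12  13  13  13  12  13  13  13  12]
 [ 13  12  13  13  13  13  12  13  12  13  13  13  13  12  14  13  13]
 [ 13  12  12  13  12  13  13  12  12  13  12  13  12  12  13  13  12]
 [ 13  12  12  13  14  13  13  11  13  12  12  13  13  14  13  13  13]
 [ 13  10  12   8  10   9  13  14  12   8   9  12  10  13  10  10   8]]
```

The green cap is centred on its prediction. A last numeric check of the jar, the stopper and the two bystanders before handing in.

```bash
python3 - <<'E'
from station import env,snapshot
from h import *
s=pickle.load(open('wP.pkl','rb'));h=cv2.cvtColor(s['image'],cv2.COLOR_BGR2HSV)
for n,lo,hi,seed,z in[('powder',(16,30,90),(32,110,255),(257,39),.047),('red',(0,150,40),(8,255,125),(257,111),.084)]:
    m=cv2.inRange(h,lo,hi);k_,l,st,ce=cv2.connectedComponentsWithStats(m);k=l[seed[1],seed[0]];print(n,st[k],ce[k].round(1),plane(s,*ce[k],z).round(4))
a=pickle.load(open('scene0.pkl','rb'));b=snapshot('scene');cv2.imwrite('pics/end.png',b['image'])
for n,(x0,y0,x1,y1) in{'tall':(155,224,180,270),'jarbr':(168,195,190,222)}.items():
    t=a['image'][y0:y1,x0:x1];r=cv2.matchTemplate(b['image'][y0-8:y1+8,x0-8:x1+8],t,cv2.TM_CCOEFF_NORMED);_,v,_,p=cv2.minMaxLoc(r);print(n,v,np.array(p)-8)
E
```

```text
powder [ 242   14   36   47 1049] [261.1  37.1] [ 0.4102 -0.1697  0.047 ]
red [250 102  17  18 205] [258.4 110.3] [ 0.4191 -0.2347  0.084 ]
tall 0.9937058687210083 [0 0]
jarbr 0.996627688407898 [0 0]
```

All five are where they should be, and the two bystanders have not moved.

```bash
python3 - <<'E'
from station import env
print(env.finish_job())
E
```

```text
the job is handed in; nothing more can be done
None
```

I handed the job in at about 44 s: my camera and contact checks put all five pieces upright and seated in their own wells, with the tall brown bottle and the amber jar unmoved, but no verdict came back, and I viewed 16 pictures against the limit of 14.

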